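Wind the copy stand's table up until the notebook is nipped against the glass

TASK

Fit the loose crank on the square end of the copy stand's screw and wind it by its turning handle until the notebook on the table is nipped flat against the glass plate, with the sprung pad under it giving by about 2 mm and no more than 4. Do not strain the glass or the screw, do not touch the glass or the notebook, and disturb nothing else. Leave the crank seated on the screw.

Things in the scene. Friction and masses are not known exactly. Their poses are not given: they have to be found in the camera images.
- crank: Loose steel crank, about 0.26 kg with its handle, standing on its hub. Origin: centre of the hub's underside, where its square socket opens downward; z up. Hub 30x30x28 mm (z 0 to 28) with a blind square socket 14.6 mm wide, sides parallel to x and y, 22 mm deep. On the hub a square steel boss 16x16 mm, z 28 to 58, good for carrying and fitting the crank. A flat arm (14 mm wide, z 18 to 28) runs along +x to the upright handle, whose axis is 50 mm from the hub's axis
- crank_boss (a point): Point on the hub's axis, 47 mm above the underside of the hub, where the square boss can be gripped
- handle_mid (a point): Middle of the crank's upright wooden handle: a sleeve 18 mm in diameter, 40 mm tall (20 mm above and below this point; the arm's top is 1 mm below the sleeve, a pin head rises 4 mm above it) that turns freely on its pin, so it can be held while the crank goes round. Centre at x = 50, z = 49 mm in the crank's frame
- handle: The same wooden sleeve as a part; its origin is the centre of its underside
- stand: Grey copy stand, fixed to the desk: base 200 (x) x 310 (y) x 14 mm; origin under the base's centre. The notebook's table is centred at y = +70 mm, the screw's vertical axis is at x = 0, y = -85 mm. The top of the screw bracket is 148 mm up, and nothing of the stand but the screw's end and collar is higher
- screw_seat (a point): The upright steel screw of the stand turns in its bearing without rising. It has a collar 26 mm in diameter and above it a square end 12 mm wide and 15 mm tall, topped by a 6 mm tapered round tip. At the start the sides of the square are parallel to the stand's x and y. This point is the centre of the collar's top face on the screw's axis, 153 mm above the desk: the underside of a fully seated crank hub rests here
- screw (a joint): Angle of the screw, rad, 0 at the start; grows as the screw is turned CLOCKWISE seen from above, which raises the table 36 mm a turn (75 mm at most). Its friction takes about 0.4 N m (about 8 N at the handle) and it stays where it is left. There is play of about 0.25 rad each way between the crank's socket and the square end
- pad_top (a point): Centre of the upper face (150x100 mm) of the sprung rubber pad on the stand's table, 50 mm above the desk at the start; it rises with the table, less what the pad gives. The pad begins to give at about 10 N of squeeze on the notebook, then 1 mm for every further 12 N, at most 7.5 mm. While it is squeezed the crank feels heavier: each 10 N on the notebook adds about 0.06 N m, or 1.1 N at the handle (about 3.5 N at 2 mm of give)
- notebook: Closed dark pocket notebook, 141x91 mm, 13 mm thick, lying on the pad; origin in the centre of its underside. Not to be handled
- eraser: Blue and white eraser, 23x50x12 mm, a bystander; origin in the centre of its underside
- sharpener: Small pencil sharpener block, 16x26x13 mm, a bystander; origin in the centre of its underside
- binder_clip: Black binder clip, 29x32x33 mm, a bystander; origin in the centre of its underside
- glass_frame: Four fixed upright steel posts, 10 mm in diameter, tops 134 mm above the desk, that carry a clear glass plate, 190 (x) x 130 (y) x 6 mm with a thin metal rim, over the table. Clamps hold the plate at a height that differs from time to time and is not reported: its underside is 105 to 125 mm above the desk, to be seen or felt. Origin and axes as the stand's
Mind the look-alikes: they are no part of the job. What is shaped like the crank but orange or pink is not meant.

How it is judged:
By the outcome, as a careful person would: the job done as asked, in the order asked, and still so for the second after the job is handed in, with the robot touching nothing.
It also fails if it takes over 72 s, if anything falls off the work surface, if the arm or the gripper's body presses on something with over 40 N, if the wrist force passes 120 N, or if a joint passes its speed limit or range.

ROBOT

A 6-joint arm with a two-finger parallel gripper is mounted at the origin on a cart in front of the work surface, level with it; the furniture and walls round the work are solid. World frame = base frame: x ahead of the robot, y to its left, z up, the work surface at z = 0. Lengths are in m, angles in rad, forces in N, time in s.
With the tool pointing down it reaches from about 0.275 to 0.85 m from the base axis. Payload 19 kg.
Tool frame: the origin (TCP) lies at the very end of the fingers, on their centre line; the grasp point (between the pads) lies 19 mm behind it (r.tcp_to_grasp is the distance from the TCP to the grasp point, in m); z points along the fingers, y is the direction in which the jaws open and shut (so a half turn about z gives the same grasp; the last joint's range is limited). The gripper opens to 85 mm and grips with 20 to 120 N. Pads are 22 mm wide; open, the fingers measure 114 mm over their backs; the gripper's body (76 mm by 85 mm) begins 54 mm behind the grasp point. The pads swing forward as they close: fully open they stand 13 mm farther back than shut.
Start: joints at [1.14, 0.15, 1.437, -0, 1.554, -0.134], TCP at [0.168, 0.55, 0.231] pointing down, gripper open.
Joint ranges: [-2.8, 2.8], [-0.68, 2.1], [0.12, 2.68], [-1.39, 4.53], [0.16, 2.79], [-2.81, 2.81]. Speed limits (rad/s): [1.89, 1.89, 2.22, 3.01, 3.01, 3.01].

INTERFACE

Orientations are given as a unit quaternion [x, y, z, w].
In Python, from rig import r gives the robot as it stands.
- The arm moves only by the tool send_rows, never from a script. Its arguments are lists of equal length, an entry for each row: "offset": the shift along the tool's x, y, z in units of 30 mm (1.0 is 30 mm), a list of three; "twist": the turn about the tool's z in rad; "claw": the opening, from 0 (shut) to 1 (fully open). A call has 1 to 20 rows; each row is the pose to reach, as a shift and turn from the pose measured when the call began, along the tool's axes at that moment; what a row does not reach only later rows make up. A row lasts 1/10 s, in which the tool goes at most 50 mm and 8.59 degrees, less where a joint would pass 70% of its speed; a pose out of reach is approached as far as the arm can. A call with a gripper value outside its range is refused whole. The fingers move at their own pace and stop on an object; "newtons" is the grip in N (left out, the last holds). Time passes only in rows, so rows that repeat a pose let the fingers close. It gives the time, the measured TCP pose, the force and the opening at its end, in the units of the state.
- r.read_state(): the state, without advancing time (a new reading comes with each control period).
- r.snapshot(name): name is "scene" or "top"; returns the picture (480x640x3 uint8, blue, green, red); there is no depth.
- r.camera_model(name): a dict with "fov_y" (degrees; the focal length in pixels is half the picture's height over the tangent of half this angle, whatever the lens; pixels are square), "cx", "cy" (the principal point, pixels), "cam_to_world" (4x4, takes a point from camera to world coordinates). Camera axes: x right, y down, z forward; pixel columns grow to the right and rows downward; lengths in m; the calibration is good to about 2 mm. A picture is of the moment at which its call begins. camera_model takes no time and is no camera call.
- r.finish_job(): hands the job in, once; it reports no verdict.
The state is a dict: "time_s": time; "q": joint angles; "dq": joint speeds; "effort": joint torques, N m; "position": TCP position; "eef_rot": TCP orientation; "contact_force": force on the tool from outside, world axes, zero at the start; "ft_torque": the same for the moment, N m; "width": opening from 0.0 (shut) to 1.0 (fully open).
Only numpy, scipy, OpenCV 4.12 (cv2) and the standard library are available. Lean on these libraries where they do the work, as an engineer would, in place of code of your own. Each camera call takes 0.05 s, during which the arm holds its last target.

## Working session

There is one attempt and no reset: what is moved stays moved. The work goes in short steps, Python scripts to look and compute and a tool call to move; the robot and the scene stay as the last step left them, time stands still between calls to the robot, and variables do not carry over. Pictures are saved under pics/ and viewed, and the job is handed in when it is done.

Besides the shell and the picture viewer there is one more tool, called after "Emit:" by a JSON object that holds its "method" and its "body". send_rows: Moves the arm, as the interface text tells. Its arguments: {"type":"object","properties":{"offset":{"type":"array"},"twist":{"type":"array"},"claw":{"type":"array"},"newtons":{"type":"number"}},"required":["offset","twist","claw"]}

```bash
ls; mkdir -p pics; python3 - <<'E'
from rig import r
import cv2
for n in("scene","top"):
    cv2.imwrite(f"pics/{n}0.png",r.snapshot(n)); print(n,r.camera_model(n))
print(r.read_state(), r.tcp_to_grasp)
E
```

```text
pics
scene {'fov_y': 42.85874858392205, 'cx': 321.7777829219496, 'cy': 247.01425568447186, 'cam_to_world': array([[ 0.74419707, -0.37325497,  0.55394174, -0.26978991],
       [-0.66776522, -0.43576692,  0.6034872 , -0.91279084],
       [ 0.01613489, -0.81901643, -0.57354316,  0.92977195],
       [ 0.        ,  0.        ,  0.        ,  1.        ]])}
top {'fov_y': 43.39037484263406, 'cx': 304.9372988833352, 'cy': 233.89213301919432, 'cam_to_world': array([[-0.04408086, -0.97462708,  0.21945144,  0.24971132],
       [-0.99901788,  0.04399092, -0.0052988 , -0.03913076],
       [-0.00448951, -0.21946949, -0.97560903,  1.21795603],
       [ 0.        ,  0.        ,  0.        ,  1.        ]])}
{'time_s': 0.1, 'q': array([ 1.13997978e+00,  1.50901192e-01,  1.43795588e+00,  3.89940933e-07,
        1.55379501e+00, -1.34004314e-01]), 'dq': array([ 2.72029875e-05, -6.35159229e-04, -1.20324912e-03, -1.22010708e-03,
        3.24752927e-04, -5.16409209e-04]), 'effort': array([ 4.82328367e-03, -7.14376187e+01, -5.71790886e+01, -1.97755139e-04,
        6.93199938e-03,  7.70011570e-05]), 'position': array([0.16809967, 0.54964708, 0.23076118]), 'eef_rot': array([ 1.47861940e-01,  9.89007870e-01, -5.08677806e-04, -1.47803927e-04]), 'contact_force': array([-0.186124  ,  0.70652225,  0.76780961]), 'ft_torque': array([-0.02624235, -0.00358546,  0.0004832 ]), 'width': 0.9990769169715567} 0.0187
```

View pics/scene0.png

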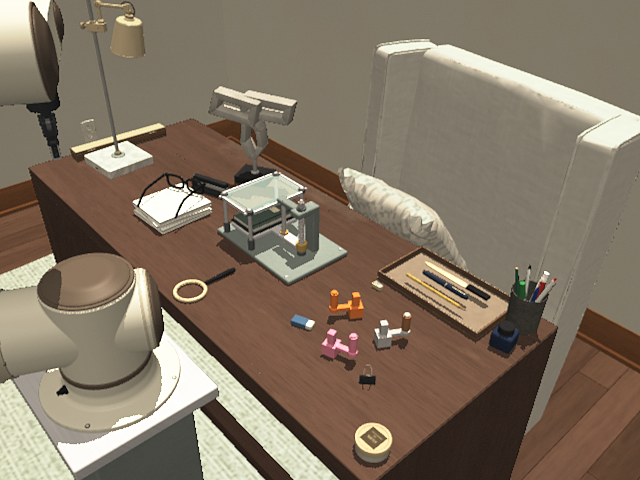

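View pics/top0.png

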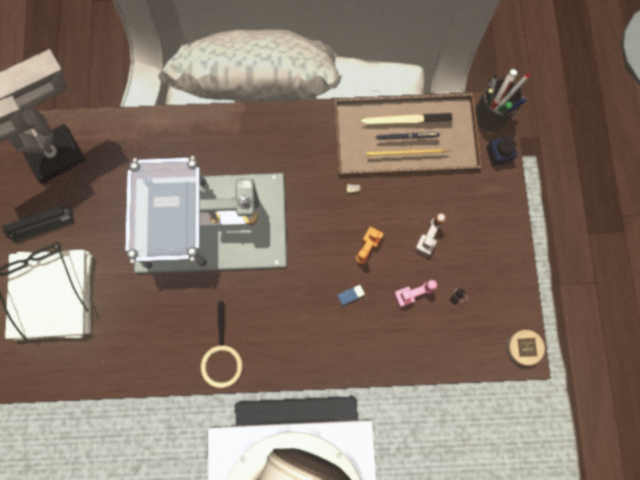

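Candidates: the orange crank (top 370,245), the pink one (415,293) and the steel one with a wooden handle (430,235; scene 390,330). By the description I choose the steel one and check it in crops.

```bash
python3 - <<'E'
import cv2
s=cv2.imread("pics/scene0.png");t=cv2.imread("pics/top0.png")
cv2.imwrite("pics/a1.png",cv2.resize(s[300:360,360:430],None,fx=10,fy=10,interpolation=cv2.INTER_CUBIC))
cv2.imwrite("pics/a2.png",cv2.resize(t[205:265,405:465],None,fx=10,fy=10,interpolation=cv2.INTER_CUBIC))
cv2.imwrite("pics/a3.png",cv2.resize(s[165:285,210:350],None,fx=5,fy=5,interpolation=cv2.INTER_CUBIC))
cv2.imwrite("pics/a4.png",cv2.resize(t[145:280,120:295],None,fx=4.4,fy=4.4,interpolation=cv2.INTER_CUBIC))
E
```

```text
(no output)
```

View pics/a1.png

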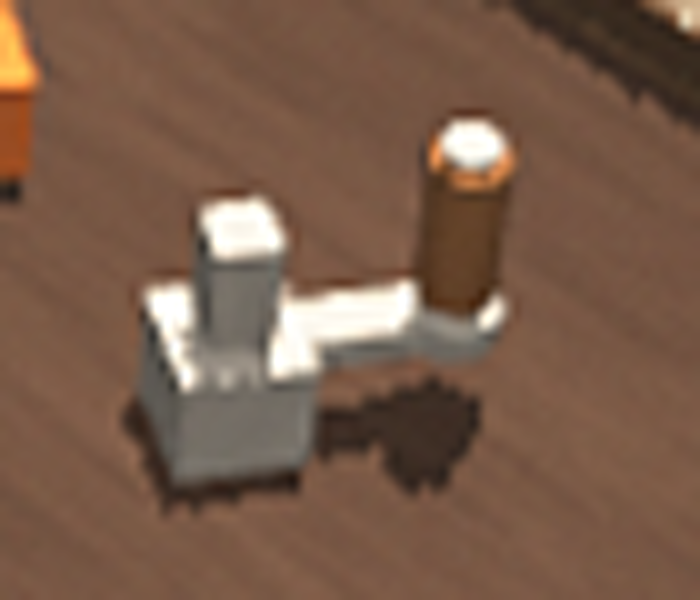

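View pics/a2.png

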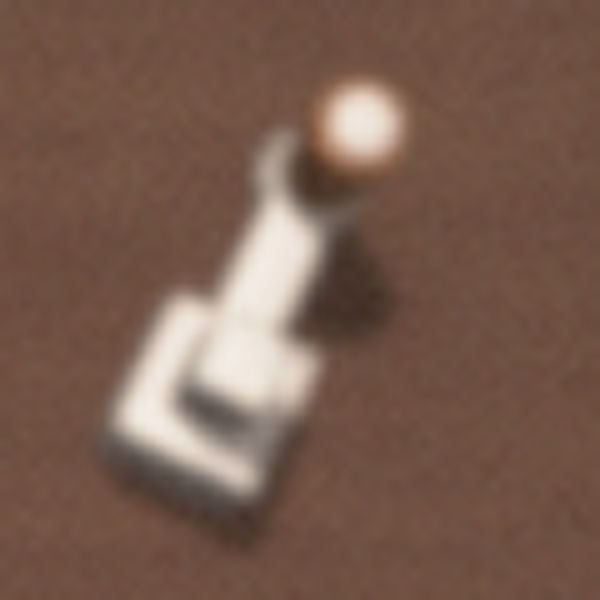

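View pics/a3.png

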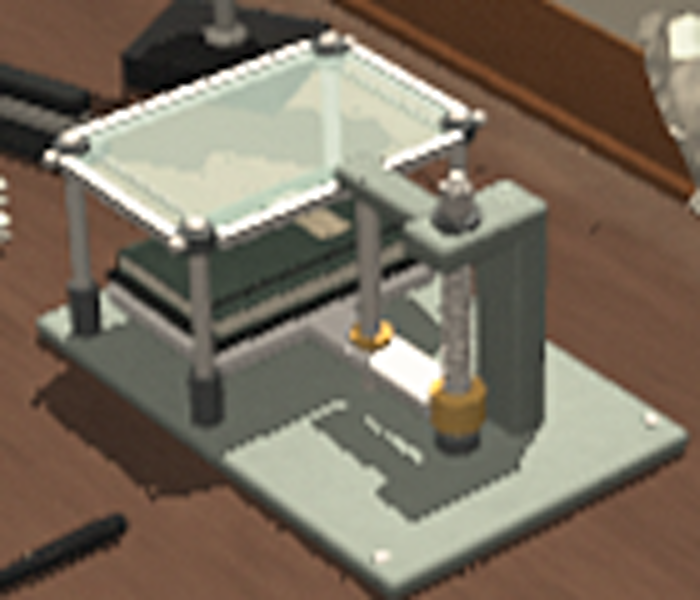

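View pics/a4.png

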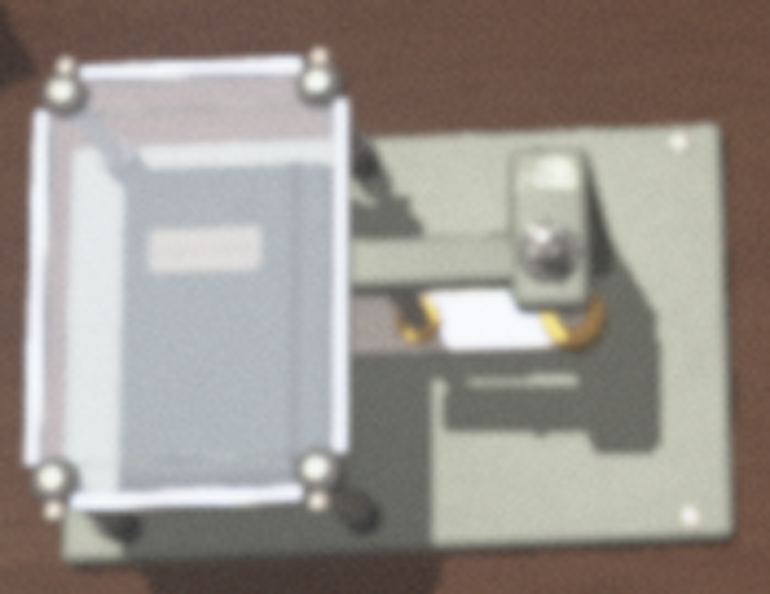

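```bash
cat > h.py <<'E'
import numpy as np,cv2
from scipy.optimize import least_squares
from rig import r
from scipy.spatial.transform import Rotation as R
CM={n:r.camera_model(n) for n in("scene","top")}
def proj(n,P):
    c=CM[n];T=np.linalg.inv(c["cam_to_world"]);f=240/np.tan(np.radians(c["fov_y"])/2)
    p=np.atleast_2d(P)@T[:3,:3].T+T[:3,3]
    return np.c_[f*p[:,0]/p[:,2]+c["cx"],f*p[:,1]/p[:,2]+c["cy"]]
def place(v,P):
    c,s=np.cos(v[2]),np.sin(v[2]);P=np.asarray(P,float)
    z=v[3] if len(v)>3 else 0
    return np.c_[v[0]+c*P[:,0]-s*P[:,1],v[1]+s*P[:,0]+c*P[:,1],P[:,2]+z]
def fit(obs,v0):
    """obs: list (cam, P obj, uv)"""
    f=lambda v:np.concatenate([proj(n,place(v,[P]))[0]-uv for n,P,uv in obs])
    s=least_squares(f,v0,loss="soft_l1"); return s.x,f(s.x).reshape(-1,2)
def crop(n,u,v,w,h,k,name,img=None):
    im=r.snapshot(n) if img is None else img
    cv2.imwrite("pics/"+name+".png",cv2.resize(im[v:v+h,u:u+w],None,fx=k,fy=k,interpolation=cv2.INTER_CUBIC));return im
def un(o,k,p): return [o[0]+(p[0]+.5)/k-.5,o[1]+(p[1]+.5)/k-.5]
E
cat > f1.py <<'E'
from h import *
m=1e-3
a1=lambda *p:un((360,300),10,p);a2=lambda *p:un((405,205),10,p)
a3=lambda *p:un((210,165),5,p);a4=lambda *p:un((120,145),4.4,p)
A=lambda *p:np.array(p)*m
ob=[("scene",A(0,0,58),a1(243,215)),("scene",A(50,0,73),a1(476,140)),("top",A(0,0,58),a2(255,365)),("top",A(50,0,73),a2(360,123))]
c,e=fit(ob,[.25,-.3,-.4]);print("crank",c,"\n",e.round(1))
os=[("top",A(100,-155,14),a4(720,125)),("top",A(-100,-155,14),a4(733,537)),("top",A(-100,155,14),a4(63,560)),
("scene",A(100,-155,14),a3(688,435)),("scene",A(-100,-155,14),a3(390,588)),("scene",A(-100,155,14),a3(38,322)),
("scene",A(0,-85,174),a3(457,176)),]
s,e=fit(os,[.3,.1,0]);print("stand",s,"\n",e.round(1))
for n,f in(("scene","scene0"),("top","top0")):
    im=cv2.imread(f"pics/{f}.png");k=6;
    o,w=((355,295),(80,70)) if n=="scene" else ((400,205),(70,65))
    o2,w2=((215,170),(135,115)) if n=="scene" else ((120,145),(175,135))
    def dr(v,L,o,w,k,nm):
        g=cv2.resize(im[o[1]:o[1]+w[1],o[0]:o[0]+w[0]],None,fx=k,fy=k,interpolation=cv2.INTER_CUBIC)
        for poly in L:
            q=(proj(n,place(v,np.array(poly)*m))-o+.5)*k-.5
            cv2.polylines(g,[q.round().astype(int)],False,(0,255,0),1)
        cv2.imwrite(f"pics/{nm}_{n}.png",g)
    sq=lambda h,z,x0=0,y0=0:[(x0+a*h,y0+b*h,z) for a,b in((1,1),(1,-1),(-1,-1),(-1,1),(1,1))]
    ci=lambda rr,z,x0=0,y0=0:[(x0+rr*np.cos(t),y0+rr*np.sin(t),z) for t in np.linspace(0,6.283,25)]
    dr(c,[sq(15,0),sq(15,28),sq(8,28),sq(8,58),ci(9,69,50),ci(9,29,50)],o,w,10 if n=="top" else 8,"ovc")
    dr(s,[[(100,155,14),(100,-155,14),(-100,-155,14),(-100,155,14),(100,155,14)],ci(13,153,0,-85),sq(6,168,0,-85)],o2,w2,4.4,"ovs")
E
python3 f1.py; python3 -c "
import cv2,numpy as np
a=cv2.imread('pics/ovc_scene.png');b=cv2.imread('pics/ovc_top.png');b=cv2.resize(b,(603,560));a=cv2.resize(a,(640,560))
cv2.imwrite('pics/ovc.png',cv2.resize(np.hstack([a,b]),(800,360)))"
```

```text
crank [ 0.48566116 -0.28914928 -0.47871527] 
 [[ 0.1  1.6]
 [-0.3  0.2]
 [-0.6 -0.2]
 [ 0.2 -0.3]]
stand [ 0.55542644  0.14838133 -0.0105597 ] 
 [[ 0.7 -0.4]
 [ 0.4  0.3]
 [-0.8  0.3]
 [ 0.9 -0.4]
 [ 0.1 -0.1]
 [-0.9 -1. ]
 [-0.1  0.1]]
```

View pics/ovc.png

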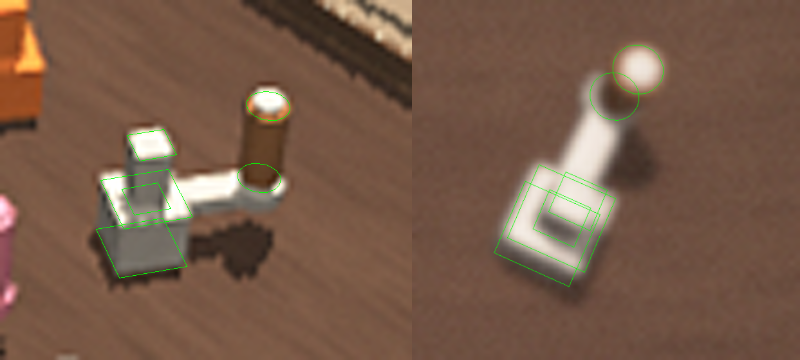

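View pics/ovs_scene.png

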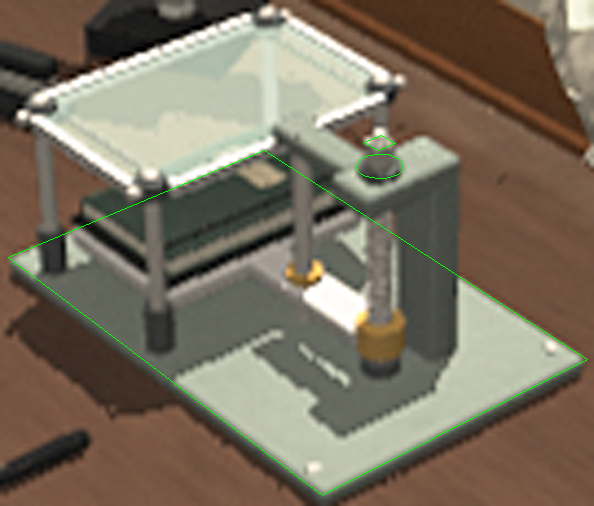

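View pics/ovs_top.png

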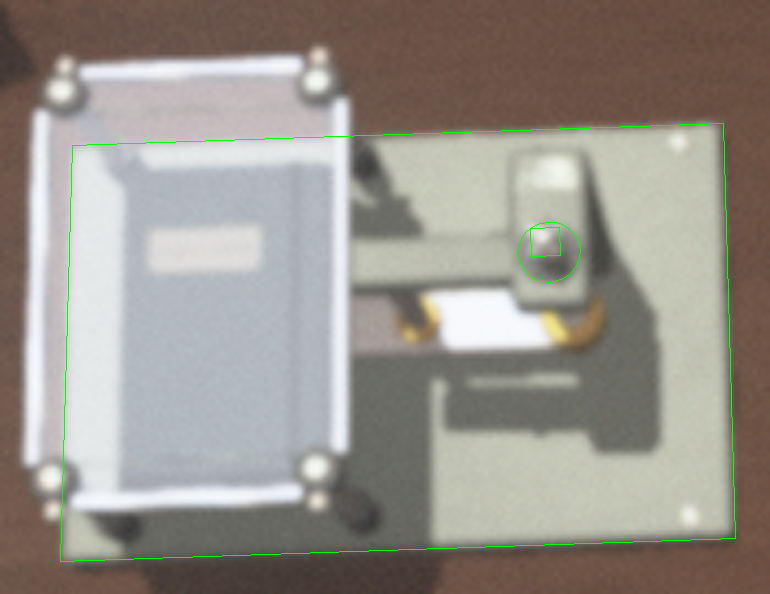

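Top crop: the steel crank's boss is at about (430,241) and its wooden handle at (440.5,217). The overlay matches in both views. Stand pose is found too: screw tip at about (549,245) in the 4.4x crop. Now the first reach.

```bash
cat >> h.py <<'E'
def plan(p,yaw):
    """offset/twist to TCP p with tool y (mod pi) at world angle yaw"""
    s=r.read_state();M=R.from_quat(s["eef_rot"]).as_matrix()
    o=M.T@(np.array(p)-s["position"])/0.03
    cur=np.arctan2(M[1,1],M[0,1]);d=(cur-yaw+np.pi/2)%np.pi-np.pi/2
    print("offset",o.round(3),"twist",round(d,4),"| cur",s["position"].round(4),"yawY",round(cur,4),"q",s["q"].round(2),"F",s["contact_force"].round(1),"w",round(s["width"],3),"t",s["time_s"]);return o,d
CR=[0.4857,-0.2891,-0.4787]; ST=[0.55543,0.14838,-0.01056]
SC=place(ST,[[0,-.085,0]])[0]
E
python3 -c "
from h import *
print(SC)
plan([CR[0],CR[1],.15],CR[2]+np.pi/2)"
```

```text
[0.55453242 0.06338474 0.        ]
offset [-18.301 -23.637   2.714] twist 0.1819 | cur [0.1681 0.5496 0.2308] yawY 1.274 q [ 1.14  0.15  1.44  0.    1.55 -0.13] F [-0.2  0.7  0.8] w 0.999 t 0.1
```

Emit:
{"method": "send_rows", "body": {"offset": [[-1.4, -1.8, 0], [-2.8, -3.6, 0], [-4.2, -5.4, 0], [-5.6, -7.2, 0], [-7, -9, 0], [-8.4, -10.8, 0], [-9.8, -12.6, 0], [-11.2, -14.4, 0], [-12.6, -16.2, 0], [-14, -18, 0], [-15.4, -19.8, 0], [-16.8, -21.6, 0], [-18.3, -23.64, 0], [-18.3, -23.64, 0.6], [-18.3, -23.64, 1.2], [-18.3, -23.64, 1.8], [-18.3, -23.64, 2.3], [-18.3, -23.64, 2.714], [-18.3, -23.64, 2.714], [-18.3, -23.64, 2.714]], "twist": [0.01, 0.03, 0.05, 0.07, 0.09, 0.11, 0.13, 0.15, 0.17, 0.182, 0.182, 0.182, 0.182, 0.182, 0.182, 0.182, 0.182, 0.182, 0.182, 0.182], "claw": [1, 1, 0.7, 0.7, 0.7, 0.7, 0.7, 0.7, 0.7, 0.7, 0.7, 0.7, 0.7, 0.7, 0.7, 0.7, 0.7, 0.7, 0.7, 0.7], "newtons": 40}}

```text
time_s: 2.1
position: [0.4851, -0.2909, 0.1469]
eef_rot: [0.238, 0.971, 0.0, -0.002]
contact_force: [0.1, 0.1, -0.0]
width: 0.697
```

```bash
python3 -c "
from h import *
plan([CR[0],CR[1],.032],CR[2]+np.pi/2)
im=crop('scene',340,220,130,150,4,'b1')
crop('top',380,180,110,110,5,'b2')"
```

```text
offset [-0.006  0.064  3.831] twist -0.0023 | cur [ 0.4851 -0.2909  0.1469] yawY 1.0898 q [-0.68  0.18  1.58 -0.    1.39 -1.77] F [ 0.1  0.1 -0. ] w 0.697 t 2.1
```

View pics/b1.png

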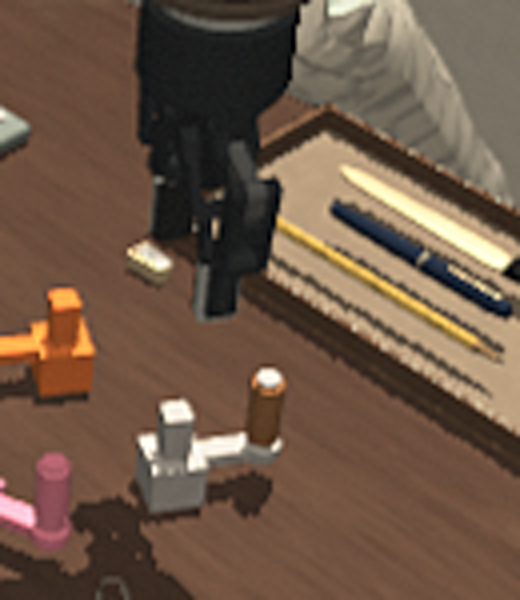

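Emit:
{"method": "send_rows", "body": {"offset": [[0, 0.06, 0.8], [0, 0.06, 1.6], [0, 0.06, 2.3], [0, 0.06, 2.8], [0, 0.06, 3.2], [0, 0.06, 3.5], [0, 0.06, 3.7], [0, 0.06, 3.8], [0, 0.06, 3.8], [0, 0.06, 3.8]], "twist": [0, 0, 0, 0, 0, 0, 0, 0, 0, 0], "claw": [0.6, 0.6, 0.6, 0.6, 0.6, 0.6, 0.6, 0.6, 0.6, 0.6]}}

```text
time_s: 3.2
position: [0.4862, -0.2877, 0.036]
eef_rot: [0.237, 0.971, -0.0, -0.0]
contact_force: [-0.1, -0.1, -0.1]
width: 0.596
```

```bash
python3 -c "
from h import *
plan([CR[0],CR[1],.032],CR[2]+np.pi/2)
im=crop('scene',340,250,110,110,5,'b3')
crop('top',380,180,110,110,5,'b4')"
```

```text
offset [-0.007 -0.051  0.133] twist -0.0008 | cur [ 0.4862 -0.2877  0.036 ] yawY 1.0913 q [-0.67  0.27  1.7  -0.    1.17 -1.76] F [-0.1 -0.1 -0.1] w 0.596 t 3.2
```

View pics/b3.png

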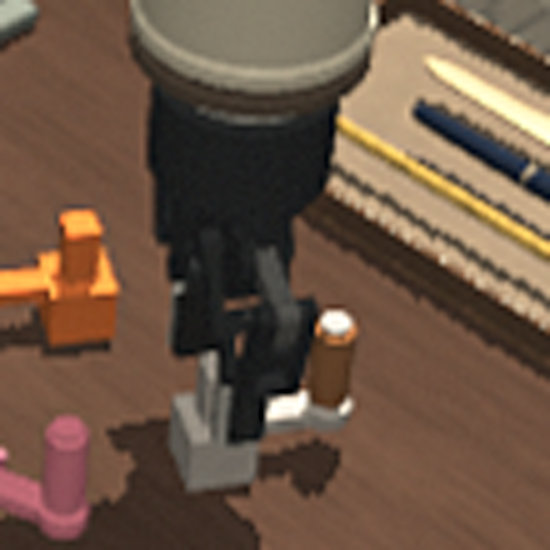

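View pics/b4.png

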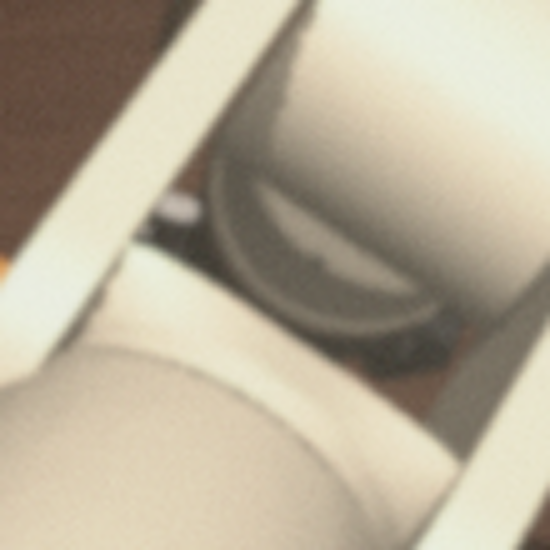

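The fingers straddle the boss (scene crop 225,390), clear of the handle. Closing now.

Emit:
{"method": "send_rows", "body": {"offset": [[0, -0.05, 0.1], [0, -0.05, 0.1], [0, -0.05, 0.1], [0, -0.05, 0.1], [0, -0.05, 0.1], [0, -0.05, 0.1], [0, -0.05, 0.1], [0, -0.05, 0.1], [0, -0.05, 0.1], [0, -0.05, 0.1]], "twist": [0, 0, 0, 0, 0, 0, 0, 0, 0, 0], "claw": [0.5, 0.4, 0.3, 0.2, 0.1, 0.1, 0.1, 0.1, 0.1, 0.1], "newtons": 50}}

```text
time_s: 4.3
position: [0.4855, -0.289, 0.0331]
eef_rot: [0.237, 0.971, -0.0, -0.0]
contact_force: [-2.0, 0.2, 3.5]
width: 0.176
```

```bash
python3 -c "
from h import *
plan([CR[0],CR[1],.25],CR[2]+np.pi/2)
im=crop('scene',340,250,110,110,5,'b5')"
```

```text
offset [-3.000e-03 -7.000e-03 -7.231e+00] twist -0.0008 | cur [ 0.4855 -0.289   0.0331] yawY 1.0913 q [-0.67  0.28  1.71 -0.    1.16 -1.76] F [-2.   0.2  3.5] w 0.176 t 4.3
```

View pics/b5.png

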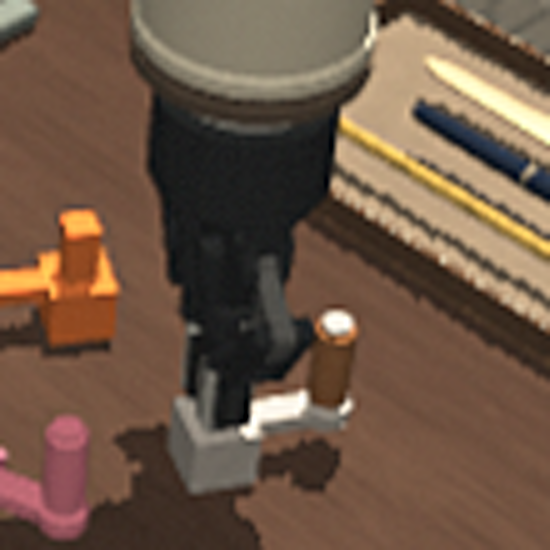

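Emit:
{"method": "send_rows", "body": {"offset": [[0, 0, -0.1], [0, 0, -0.4], [0, 0, -1.0], [0, 0, -1.8], [0, 0, -2.7], [0, 0, -3.6], [0, 0, -4.5], [0, 0, -5.4], [0, 0, -6.2], [0, 0, -6.8], [0, 0, -7.2], [0, 0, -7.2], [0, 0, -7.2]], "twist": [0, 0, 0, 0, 0, 0, 0, 0, 0, 0, 0, 0, 0], "claw": [0.1, 0.1, 0.1, 0.1, 0.1, 0.1, 0.1, 0.1, 0.1, 0.1, 0.1, 0.1, 0.1]}}

```text
time_s: 5.65
position: [0.4856, -0.2887, 0.2484]
eef_rot: [0.237, 0.971, -0.0, -0.001]
contact_force: [0.2, -0.2, -2.9]
width: 0.174
```

```bash
python3 -c "
from h import *
plan([SC[0],SC[1],.235],ST[2]+np.pi/2)
s=r.snapshot('scene');t=r.snapshot('top');cv2.imwrite('pics/c1s.png',s);cv2.imwrite('pics/c1t.png',t)
p=proj('scene',[.4855,-.289,.225])[0].astype(int);print(p)
crop('scene',max(p[0]-50,0),p[1]-40,110,110,5,'c1',s)"
```

```text
offset [ 3.374 11.475  0.444] twist -0.4688 | cur [ 0.4856 -0.2887  0.2484] yawY 1.0914 q [-0.67  0.13  1.43 -0.    1.59 -1.76] F [ 0.2 -0.2 -2.9] w 0.174 t 5.65
[390 258]
```

View pics/c1.png

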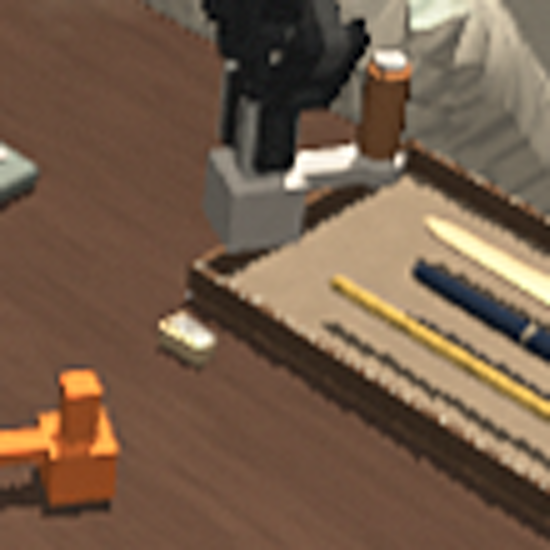

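Emit:
{"method": "send_rows", "body": {"offset": [[0.1, 0.4, 0], [0.4, 1.2, 0], [0.7, 2.4, 0], [1.05, 3.6, 0], [1.4, 4.8, 0], [1.75, 6, 0], [2.1, 7.2, 0], [2.45, 8.4, 0], [2.8, 9.5, 0], [3.05, 10.4, 0], [3.25, 11, 0], [3.374, 11.475, 0], [3.374, 11.475, 0.1], [3.374, 11.475, 0.3], [3.374, 11.475, 0.44], [3.374, 11.475, 0.44], [3.374, 11.475, 0.44], [3.374, 11.475, 0.44]], "twist": [-0.02, -0.06, -0.1, -0.15, -0.2, -0.25, -0.3, -0.35, -0.4, -0.44, -0.46, -0.469, -0.469, -0.469, -0.469, -0.469, -0.469, -0.469], "claw": [0.1, 0.1, 0.1, 0.1, 0.1, 0.1, 0.1, 0.1, 0.1, 0.1, 0.1, 0.1, 0.1, 0.1, 0.1, 0.1, 0.1, 0.1]}}

```text
time_s: 7.55
position: [0.5545, 0.0631, 0.235]
eef_rot: [0.006, 1.0, 0.0, -0.001]
contact_force: [-0.1, 1.0, -2.8]
width: 0.176
```

```bash
python3 -c "
from h import *
plan([SC[0],SC[1],.215],ST[2]+np.pi/2)
s=r.snapshot('scene');t=r.snapshot('top');cv2.imwrite('pics/c2s.png',s);cv2.imwrite('pics/c2t.png',t)
crop('scene',270,150,80,75,10,'c2',s);crop('top',180,150,110,100,6,'c2b',t)"
```

```text
offset [-0.003  0.009  0.666] twist -0.0005 | cur [0.5545 0.0631 0.235 ] yawY 1.5597 q [-0.03  0.12  1.47  0.    1.56 -1.58] F [-0.1  1.  -2.8] w 0.176 t 7.55
```

View pics/c2.png

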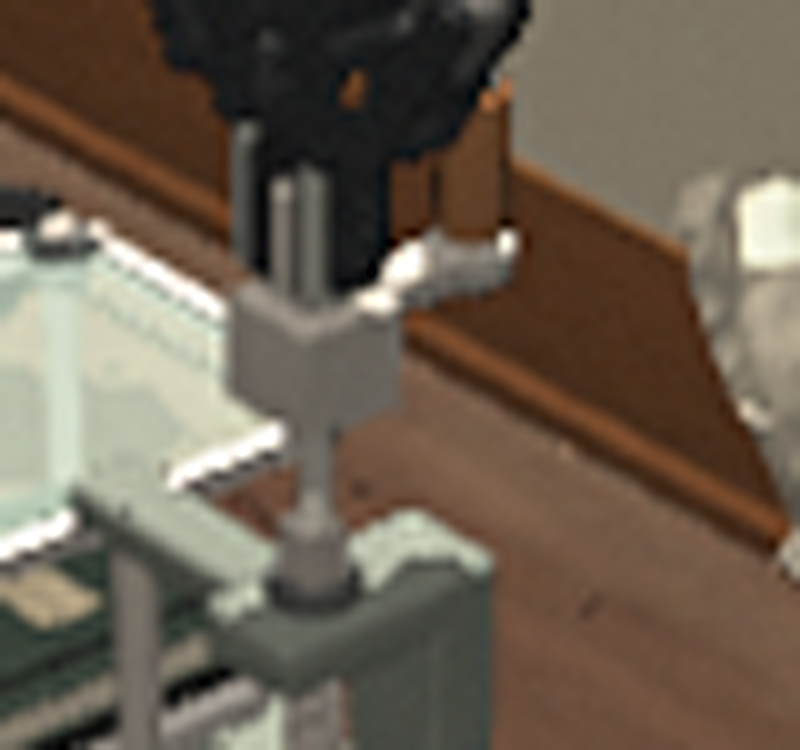

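View pics/c2b.png

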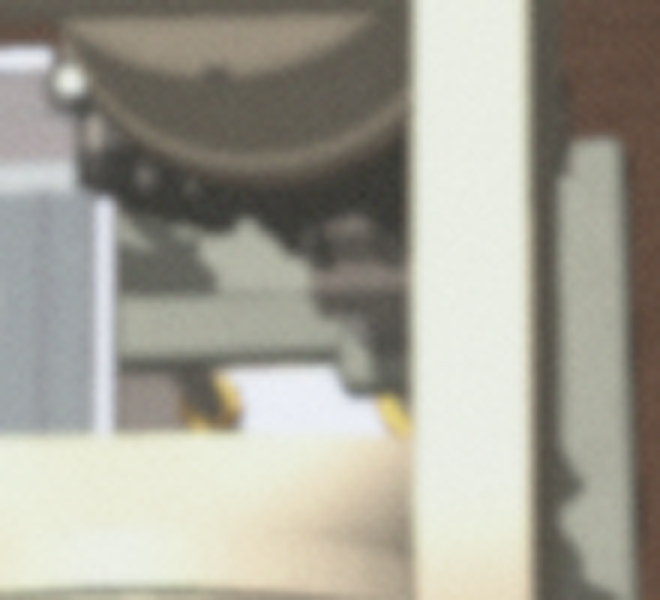

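```bash
python3 - <<'E'
from h import *
m=1e-3
s=cv2.imread('pics/c2s.png');k=10;o=np.array((270,150))
g=cv2.resize(s[150:225,270:350],None,fx=k,fy=k,interpolation=cv2.INTER_CUBIC)
sq=lambda h,z,x0=0,y0=0:[(x0+a*h,y0+b*h,z) for a,b in((1,1),(1,-1),(-1,-1),(-1,1),(1,1))]
ci=lambda rr,z,x0=0,y0=0:[(x0+rr*np.cos(t),y0+rr*np.sin(t),z) for t in np.linspace(0,6.283,25)]
def dr(v,L,col):
    for p in L:
        q=(proj('scene',place(v,np.array(p)*m))-o+.5)*k-.5
        cv2.polylines(g,[q.round().astype(int)],False,col,1)
dr([.5545,.0631,-.0111,.235-.0331],[sq(15,0),sq(15,28),ci(9,29,50),ci(9,69,50)],(0,255,0))
dr(ST,[ci(13,148,0,-85),ci(13,153,0,-85),sq(6,153,0,-85),sq(6,168,0,-85),ci(3,174,0,-85)],(0,0,255))
cv2.imwrite('pics/c3.png',g)
E
```

```text
(no output)
```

View pics/c3.png

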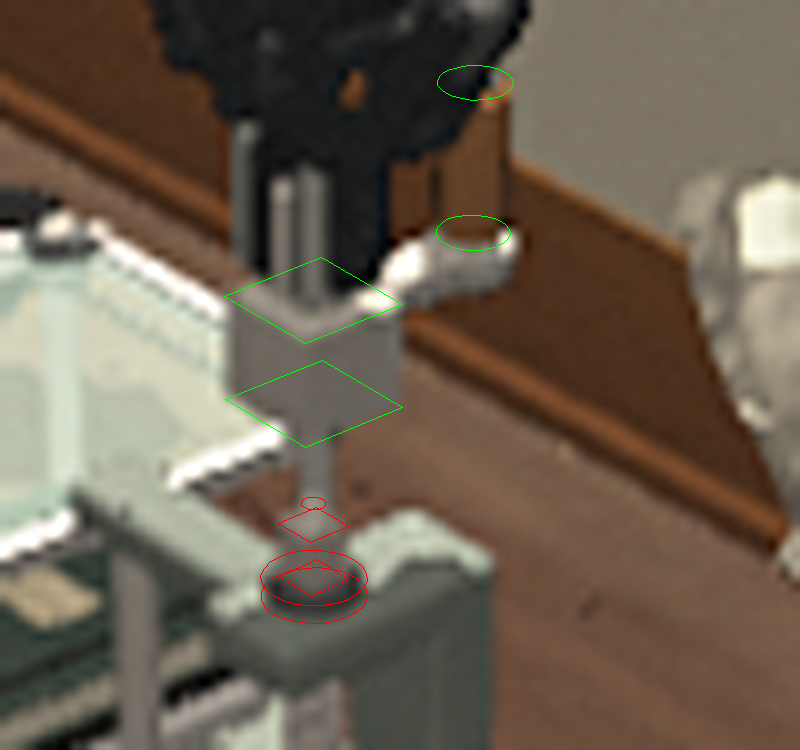

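Hub and screw line up within about 0.5 px. Lowering in stages while watching the force.

Emit:
{"method": "send_rows", "body": {"offset": [[0, 0, 0.3], [0, 0, 0.6], [0, 0, 0.8], [0, 0, 0.95], [0, 0, 1.05], [0, 0, 1.1], [0, 0, 1.15], [0, 0, 1.15]], "twist": [0, 0, 0, 0, 0, 0, 0, 0], "claw": [0.1, 0.1, 0.1, 0.1, 0.1, 0.1, 0.1, 0.1]}}

```text
time_s: 8.45
position: [0.5544, 0.0633, 0.2005]
eef_rot: [0.005, 1.0, 0.0, -0.001]
contact_force: [-0.8, 0.1, -2.4]
width: 0.177
```

```bash
python3 -c "
from h import *
plan([SC[0],SC[1],.186],ST[2]+np.pi/2);print(r.read_state()['ft_torque'])"
```

```text
offset [-0.005  0.002  0.483] twist -0.0002 | cur [0.5544 0.0633 0.2005] yawY 1.56 q [-0.02  0.13  1.52  0.    1.49 -1.58] F [-0.8  0.1 -2.4] w 0.177 t 8.45
[ 0.03838591  0.01369657 -0.04701574]
```

No resistance so far. Continuing to the seat.

Emit:
{"method": "send_rows", "body": {"offset": [[0, 0, 0.07], [0, 0, 0.14], [0, 0, 0.2], [0, 0, 0.25], [0, 0, 0.3], [0, 0, 0.34], [0, 0, 0.34]], "twist": [0, 0, 0, 0, 0, 0, 0], "claw": [0.1, 0.1, 0.1, 0.1, 0.1, 0.1, 0.1]}}

```text
time_s: 9.15
position: [0.5544, 0.0633, 0.1901]
eef_rot: [0.005, 1.0, 0.0, -0.001]
contact_force: [-0.1, -0.2, -2.2]
width: 0.175
```

Emit:
{"method": "send_rows", "body": {"offset": [[0, 0, 0.04], [0, 0, 0.08], [0, 0, 0.11], [0, 0, 0.14], [0, 0, 0.14]], "twist": [0, 0, 0, 0, 0], "claw": [0.1, 0.1, 0.1, 0.1, 0.1]}}

```text
time_s: 9.65
position: [0.5544, 0.0633, 0.1861]
eef_rot: [0.005, 1.0, 0.0, -0.001]
contact_force: [-1.3, -0.7, 0.0]
width: 0.175
```

```bash
python3 -c "
from h import *
plan([SC[0],SC[1],.186],ST[2]+np.pi/2)
s=r.snapshot('scene');crop('scene',270,150,80,75,10,'c4',s)"
```

```text
offset [-0.005  0.002  0.003] twist -0.0001 | cur [0.5544 0.0633 0.1861] yawY 1.5601 q [-0.02  0.14  1.55  0.    1.46 -1.58] F [-1.3 -0.7  0. ] w 0.175 t 9.65
```

View pics/c4.png

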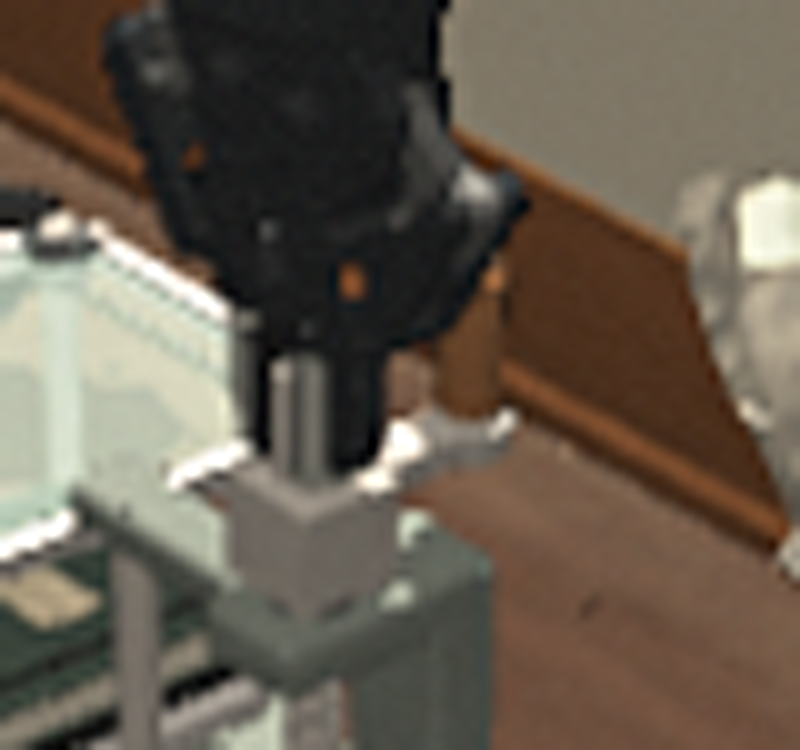

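Seated: the scene crop shows the hub down on the collar at (310,600), and the weight has come off the wrist. Releasing and moving up.

Emit:
{"method": "send_rows", "body": {"offset": [[0, 0, 0.03], [0, 0, 0.03], [0, 0, 0], [0, 0, 0], [0, 0, 0], [0, 0, -0.4], [0, 0, -1], [0, 0, -1.6], [0, 0, -1.9], [0, 0, -1.9]], "twist": [0, 0, 0, 0, 0, 0, 0, 0, 0, 0], "claw": [0.1, 0.1, 0.3, 0.5, 0.5, 0.5, 0.5, 0.5, 0.5, 0.5]}}

```text
time_s: 10.7
position: [0.5549, 0.0633, 0.2446]
eef_rot: [0.005, 1.0, 0.0, 0.0]
contact_force: [1.1, 0.1, -0.3]
width: 0.499
```

```bash
python3 - <<'E'
from h import *
HP=[SC[0]+.05,SC[1]-.0005]
plan([HP[0],HP[1],.19],np.pi/2+ST[2])
s=r.snapshot('scene');cv2.imwrite('pics/d1s.png',s);crop('scene',270,140,80,75,10,'d1',s)
print(proj('scene',place([SC[0],SC[1],ST[2],.153],np.array([[0,0,58],[50,0,73],[50,0,69]])*1e-3)))
E
```

```text
offset [-1.653  0.004  1.82 ] twist -0.0002 | cur [0.5549 0.0633 0.2446] yawY 1.5601 q [-0.02  0.11  1.45  0.    1.58 -1.58] F [ 1.1  0.1 -0.3] w 0.499 t 10.7
[[300.80958057 186.46001612]
 [316.72908469 174.51080738]
 [316.71023316 175.97769419]]
```

View pics/d1.png

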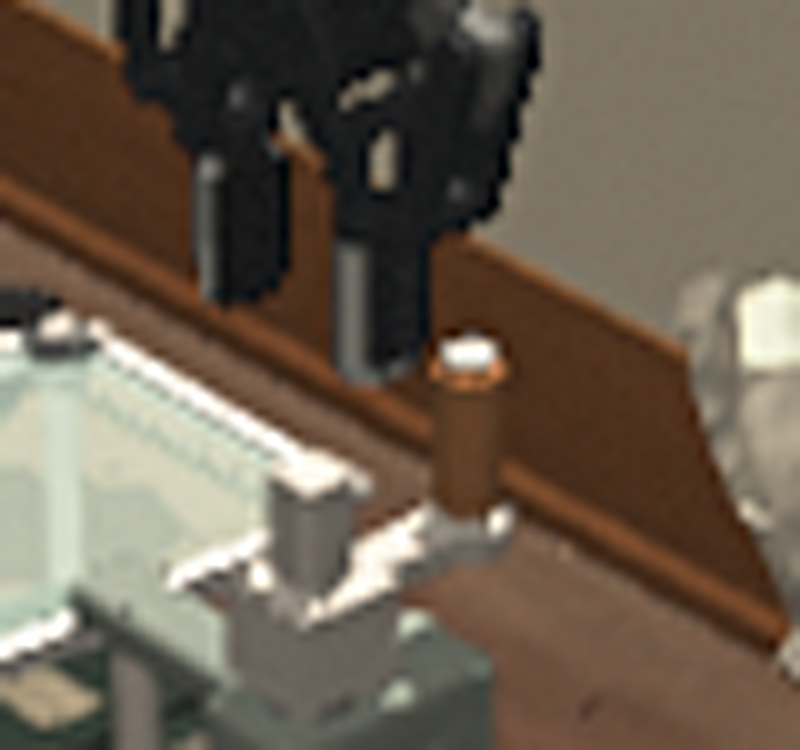

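Pin head at (316.3,174.6) against a predicted (316.7,174.5), so the crank is where I expected it. Moving onto the handle.

Emit:
{"method": "send_rows", "body": {"offset": [[-0.5, 0, 0], [-1.2, 0, 0], [-1.65, 0, 0], [-1.65, 0, 0.2], [-1.65, 0, 0.6], [-1.65, 0, 1], [-1.65, 0, 1.4], [-1.65, 0, 1.7], [-1.65, 0, 1.82], [-1.65, 0, 1.82], [-1.65, 0, 1.82], [-1.65, 0, 1.82], [-1.65, 0, 1.82], [-1.65, 0, 1.82], [-1.65, 0, 1.82]], "twist": [0, 0, 0, 0, 0, 0, 0, 0, 0, 0, 0, 0, 0, 0, 0], "claw": [0.5, 0.5, 0.5, 0.5, 0.5, 0.5, 0.5, 0.5, 0.5, 0.4, 0.3, 0.2, 0.12, 0.12, 0.12], "newtons": 30}}

```text
time_s: 12.25
position: [0.6044, 0.0628, 0.1892]
eef_rot: [0.005, 1.0, 0.0, 0.0]
contact_force: [2.1, 0.7, 3.7]
width: 0.2
```

```bash
python3 - <<'E'
from h import *
plan([SC[0]+.05,SC[1]-.0005,.19],np.pi/2+ST[2])
s=r.snapshot('scene');crop('scene',270,140,80,75,8,'d2',s)
# circle offsets
M=R.from_quat(r.read_state()["eef_rot"]).as_matrix()
p0=r.read_state()["position"]
for i in range(1,21):
    a=-0.0106-.16*i
    t=np.array([SC[0]+.05*np.cos(a),SC[1]+.05*np.sin(a),p0[2]])
    print(i,(M.T@(t-p0)/.03).round(3))
E
```

```text
offset [-0.006  0.005 -0.027] twist -0.0002 | cur [0.6044 0.0628 0.1892] yawY 1.56 q [-0.02  0.23  1.42  0.    1.48 -1.58] F [2.1 0.7 3.7] w 0.2 t 12.25
1 [ 0.016 -0.263 -0.   ]
2 [ 0.079 -0.521 -0.   ]
3 [ 0.183 -0.767 -0.   ]
4 [ 0.324 -0.992 -0.001]
5 [ 5.000e-01 -1.193e+00 -1.000e-03]
6 [ 7.050e-01 -1.362e+00 -1.000e-03]
7 [ 9.350e-01 -1.497e+00 -1.000e-03]
8 [ 1.183e+00 -1.594e+00 -1.000e-03]
9 [ 1.444e+00 -1.650e+00 -1.000e-03]
10 [ 1.710e+00 -1.663e+00 -1.000e-03]
11 [ 1.974e+00 -1.634e+00 -1.000e-03]
12 [ 2.231e+00 -1.563e+00 -1.000e-03]
13 [ 2.473e+00 -1.453e+00 -1.000e-03]
14 [ 2.695e+00 -1.305e+00 -1.000e-03]
15 [ 2.890e+00 -1.123e+00 -1.000e-03]
16 [ 3.054e+00 -9.130e-01 -1.000e-03]
17 [ 3.182 -0.68  -0.   ]
18 [ 3.271 -0.429 -0.   ]
19 [ 3.319 -0.167 -0.   ]
20 [3.325 0.1   0.   ]
```

View pics/d2.png

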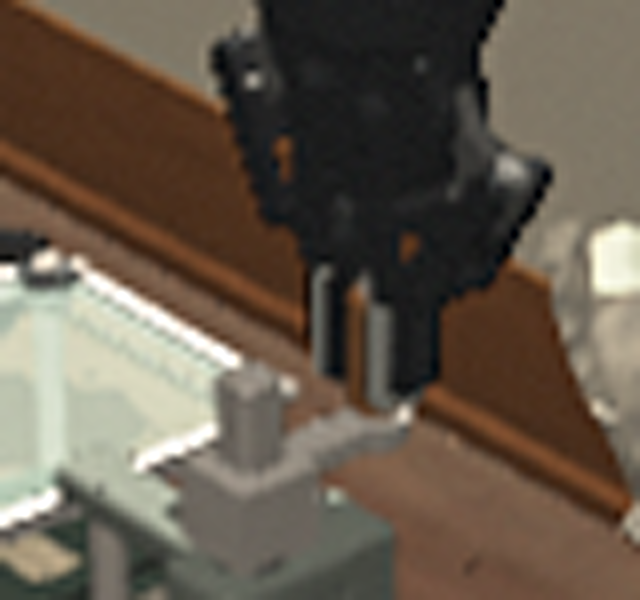

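Handle is held. Estimating the glass height from the first pictures before winding.

```bash
python3 - <<'E'
from h import *
m=1e-3
for n,o,w,k in(("scene",(215,165),(105,70),7),("top",(120,145),(90,125),6)):
    im=cv2.imread(f"pics/{n}0.png")
    g=cv2.resize(im[o[1]:o[1]+w[1],o[0]:o[0]+w[0]],None,fx=k,fy=k,interpolation=cv2.INTER_CUBIC)
    for zb,col in((105,(0,0,255)),(115,(0,255,0)),(125,(255,0,0))):
        for z in (zb+3,):
            P=np.array([(95,135,z),(95,5,z),(-95,5,z),(-95,135,z),(95,135,z)])*m
            q=(proj(n,place(ST,P))-o+.5)*k-.5
            cv2.polylines(g,[q.round().astype(int)],False,col,1)
    cv2.imwrite(f"pics/g_{n}.png",g)
E
```

```text
(no output)
```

View pics/g_scene.png

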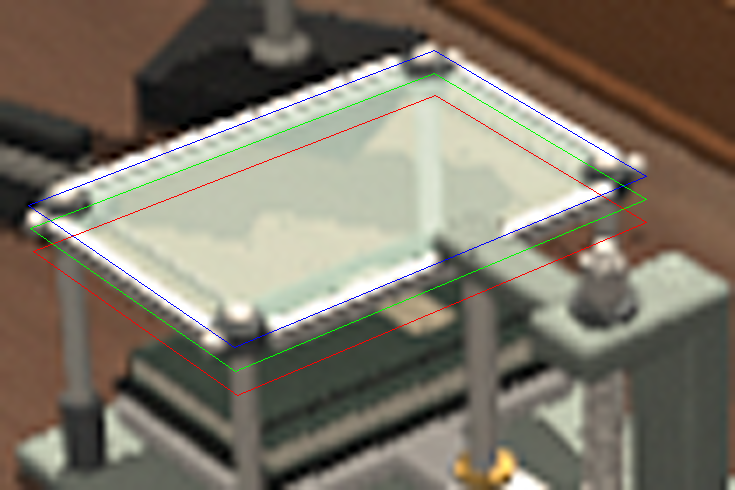

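View pics/g_top.png

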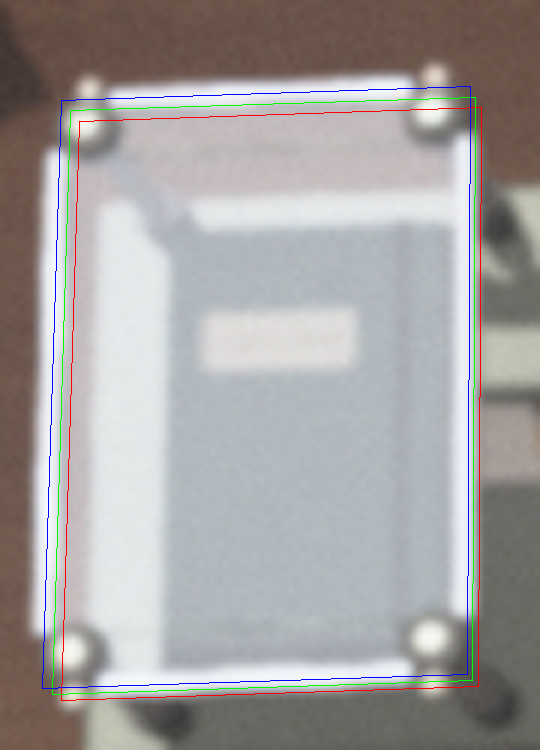

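Glass underside looks to be about 123 mm (±4), so roughly 1.67 turns to contact. First half turn:

Emit:
{"method": "send_rows", "body": {"offset": [[0.005, -0.13, 0], [0.04, -0.39, 0], [0.079, -0.521, 0], [0.183, -0.767, 0], [0.324, -0.992, 0], [0.5, -1.193, 0], [0.705, -1.362, 0], [0.935, -1.497, 0], [1.183, -1.594, 0], [1.444, -1.65, 0], [1.71, -1.663, 0], [1.974, -1.634, 0], [2.231, -1.563, 0], [2.473, -1.453, 0], [2.695, -1.305, 0], [2.89, -1.123, 0], [3.054, -0.913, 0], [3.182, -0.68, 0], [3.271, -0.429, 0], [3.271, -0.429, 0]], "twist": [0, 0, 0, 0, 0, 0, 0, 0, 0, 0, 0, 0, 0, 0, 0, 0, 0, 0, 0, 0], "claw": [0.12, 0.12, 0.12, 0.12, 0.12, 0.12, 0.12, 0.12, 0.12, 0.12, 0.12, 0.12, 0.12, 0.12, 0.12, 0.12, 0.12, 0.12, 0.12, 0.12]}}

```text
time_s: 14.3
position: [0.5063, 0.0506, 0.1891]
eef_rot: [0.005, 1.0, -0.0, 0.001]
contact_force: [8.1, -3.8, -2.0]
width: 0.2
```

```bash
cat >> h.py <<'E'
def circ(a0,da,n,z=.19,rad=.05):
    s=r.read_state();M=R.from_quat(s["eef_rot"]).as_matrix();p=s["position"]
    d=p[:2]-SC[:2];a=np.arctan2(d[1],d[0])
    F=s["contact_force"];tn=np.array([np.sin(a),-np.cos(a)]) # clockwise tangent
    print("p",p.round(4),"ang",round(a,3),"rad",round(np.hypot(*d),4),"F",F.round(1),"Ftan(resist)",round(-F[:2]@tn,2),"Frad",round(F[:2]@d/np.hypot(*d),2),"w",round(s["width"],3),"t",s["time_s"],"q6",s["q"][5].round(2))
    for i in range(1,n+1):
        b=a0-da*i;t=np.array([SC[0]+rad*np.cos(b),SC[1]+rad*np.sin(b),z])
        print((M.T@(t-p)/.03).round(3).tolist(),round(b,3),end="; ")
E
python3 - <<'E'
from h import *
circ(-0.0106-2.88,.16,20)
s=r.snapshot('scene');crop('scene',210,130,130,120,6,'e1',s)
E
```

```text
p [0.5063 0.0506 0.1891] ang -2.882 rad 0.0499 F [ 8.1 -3.8 -2. ] Ftan(resist) 5.75 Frad -6.85 w 0.2 t 14.3 q6 -1.61
[0.055, 0.274, -0.031] -3.051; [0.061, 0.541, -0.031] -3.211; [0.025, 0.804, -0.031] -3.371; [-0.054, 1.059, -0.031] -3.531; [-0.172, 1.298, -0.031] -3.691; [-0.326, 1.515, -0.031] -3.851; [-0.513, 1.705, -0.031] -4.011; [-0.728, 1.862, -0.03] -4.171; [-0.965, 1.983, -0.03] -4.331; [-1.218, 2.065, -0.03] -4.491; [-1.482, 2.106, -0.029] -4.651; [-1.748, 2.104, -0.029] -4.811; [-2.011, 2.059, -0.029] -4.971; [-2.263, 1.974, -0.028] -5.131; [-2.498, 1.849, -0.028] -5.291; [-2.711, 1.688, -0.028] -5.451; [-2.895, 1.496, -0.027] -5.611; [-3.046, 1.277, -0.027] -5.771; [-3.16, 1.036, -0.027] -5.931; [-3.235, 0.78, -0.026] -6.091;
```

View pics/e1.png

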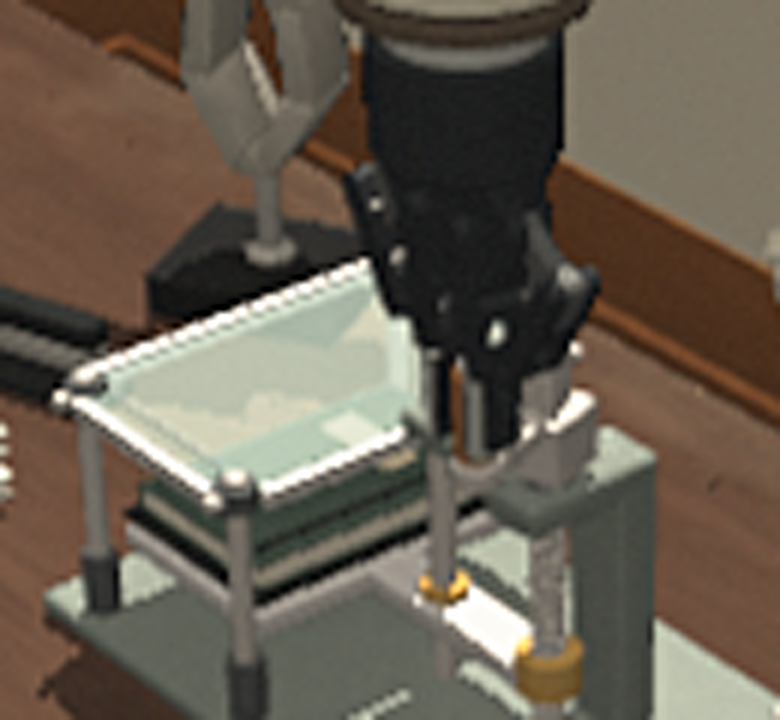

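The table rises and the handle turns in the grip (table in the crop at about 270,600). Next half turn:

Emit:
{"method": "send_rows", "body": {"offset": [[0.035, 0.137, 0], [0.055, 0.41, 0], [0.061, 0.541, 0], [0.025, 0.804, 0], [-0.054, 1.059, 0], [-0.172, 1.298, 0], [-0.326, 1.515, 0], [-0.513, 1.705, 0], [-0.728, 1.862, 0], [-0.965, 1.983, 0], [-1.218, 2.065, 0], [-1.482, 2.106, 0], [-1.748, 2.104, 0], [-2.011, 2.059, 0], [-2.263, 1.974, 0], [-2.498, 1.849, 0], [-2.711, 1.688, 0], [-2.895, 1.496, 0], [-3.046, 1.277, 0], [-3.046, 1.277, 0]], "twist": [0, 0, 0, 0, 0, 0, 0, 0, 0, 0, 0, 0, 0, 0, 0, 0, 0, 0, 0, 0], "claw": [0.12, 0.12, 0.12, 0.12, 0.12, 0.12, 0.12, 0.12, 0.12, 0.12, 0.12, 0.12, 0.12, 0.12, 0.12, 0.12, 0.12, 0.12, 0.12, 0.12]}}

```text
time_s: 16.35
position: [0.5987, 0.0879, 0.1894]
eef_rot: [0.005, 1.0, 0.001, 0.001]
contact_force: [4.6, 8.9, 5.3]
width: 0.203
```

```bash
python3 - <<'E'
from h import *
circ(-5.771,.16,20)
s=r.snapshot('scene');crop('scene',210,130,130,120,6,'e2',s)
E
```

```text
p [0.5987 0.0879 0.1894] ang 0.506 rad 0.0505 F [4.6 8.9 5.3] Ftan(resist) 5.5 Frad 8.35 w 0.203 t 16.35 q6 -1.54
[-0.095, -0.24, -0.021] -5.931; [-0.17, -0.496, -0.021] -6.091; [-0.202, -0.76, -0.022] -6.251; [-0.193, -1.027, -0.022] -6.411; [-0.14, -1.288, -0.023] -6.571; [-0.047, -1.537, -0.023] -6.731; [0.084, -1.769, -0.024] -6.891; [0.251, -1.977, -0.024] -7.051; [0.449, -2.155, -0.025] -7.211; [0.673, -2.3, -0.026] -7.371; [0.916, -2.407, -0.026] -7.531; [1.174, -2.474, -0.027] -7.691; [1.44, -2.499, -0.027] -7.851; [1.705, -2.481, -0.028] -8.011; [1.965, -2.422, -0.028] -8.171; [2.212, -2.321, -0.029] -8.331; [2.439, -2.183, -0.029] -8.491; [2.642, -2.01, -0.029] -8.651; [2.815, -1.807, -0.029] -8.811; [2.953, -1.579, -0.029] -8.971;
```

View pics/e2.png

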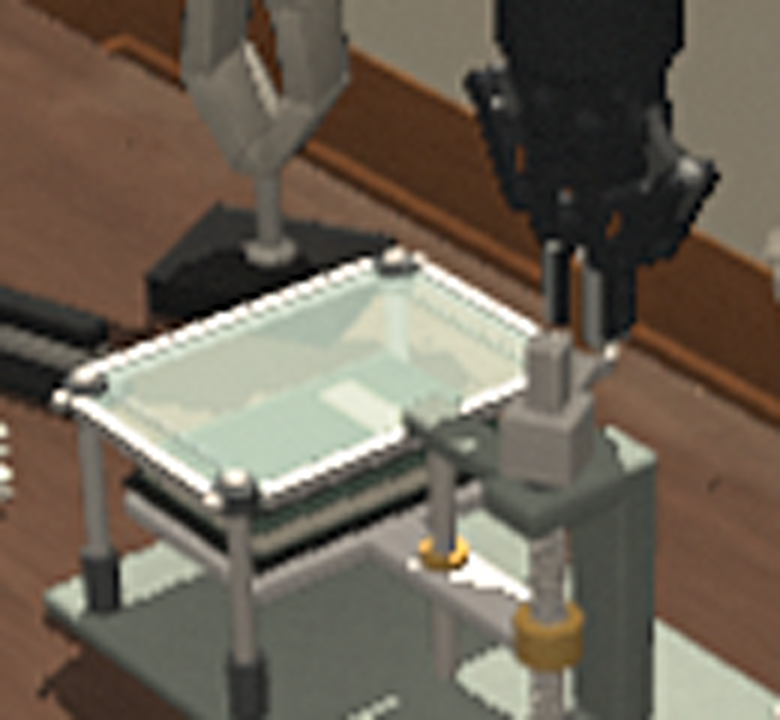

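Emit:
{"method": "send_rows", "body": {"offset": [[-0.06, -0.11, 0], [-0.14, -0.37, 0], [-0.185, -0.496, 0], [-0.217, -0.76, 0], [-0.208, -1.027, 0], [-0.155, -1.288, 0], [-0.062, -1.537, 0], [0.069, -1.769, 0], [0.236, -1.977, 0], [0.434, -2.155, 0], [0.658, -2.3, 0], [0.901, -2.407, 0], [1.159, -2.474, 0], [1.425, -2.499, 0], [1.69, -2.481, 0], [1.95, -2.422, 0], [2.197, -2.321, 0]], "twist": [0, 0, 0, 0, 0, 0, 0, 0, 0, 0, 0, 0, 0, 0, 0, 0, 0], "claw": [0.12, 0.12, 0.12, 0.12, 0.12, 0.12, 0.12, 0.12, 0.12, 0.12, 0.12, 0.12, 0.12, 0.12, 0.12, 0.12, 0.12]}}

```text
time_s: 18.1
position: [0.5322, 0.0189, 0.1892]
eef_rot: [0.006, 1.0, 0.001, 0.002]
contact_force: [10.8, 2.9, -2.9]
width: 0.201
```

```bash
python3 - <<'E'
from h import *
circ(-8.331,.08,20)
s=r.snapshot('scene');cv2.imwrite('pics/e3s.png',s);crop('scene',220,165,100,75,8,'e3',s)
E
```

```text
p [0.5322 0.0189 0.1892] ang -2.036 rad 0.0498 F [10.8  2.9 -2.9] Ftan(resist) 8.3 Frad -7.44 w 0.201 t 18.1 q6 -1.67
[0.138, 0.066, -0.028] -8.411; [0.249, 0.14, -0.028] -8.491; [0.354, 0.222, -0.029] -8.571; [0.451, 0.313, -0.029] -8.651; [0.542, 0.411, -0.029] -8.731; [0.624, 0.516, -0.029] -8.811; [0.698, 0.627, -0.029] -8.891; [0.762, 0.743, -0.03] -8.971; [0.817, 0.865, -0.03] -9.051; [0.862, 0.99, -0.029] -9.131; [0.897, 1.119, -0.029] -9.211; [0.922, 1.25, -0.029] -9.291; [0.936, 1.382, -0.029] -9.371; [0.939, 1.516, -0.029] -9.451; [0.932, 1.649, -0.029] -9.531; [0.914, 1.781, -0.028] -9.611; [0.885, 1.911, -0.028] -9.691; [0.847, 2.039, -0.028] -9.771; [0.798, 2.163, -0.027] -9.851; [0.739, 2.282, -0.027] -9.931;
```

View pics/e3.png

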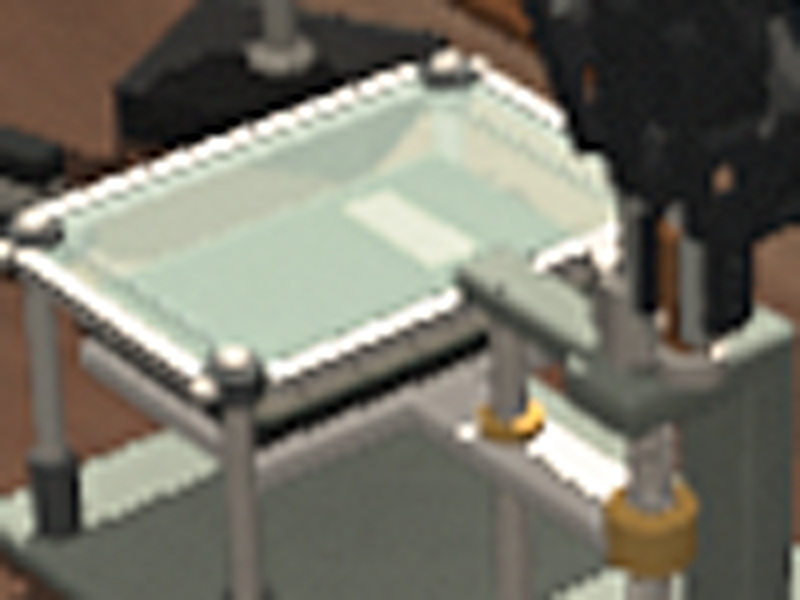

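Emit:
{"method": "send_rows", "body": {"offset": [[0.123, 0.066, 0], [0.234, 0.14, 0], [0.34, 0.222, 0], [0.436, 0.313, 0], [0.527, 0.411, 0], [0.609, 0.516, 0], [0.683, 0.627, 0], [0.747, 0.743, 0], [0.802, 0.865, 0], [0.847, 0.99, 0]], "twist": [0, 0, 0, 0, 0, 0, 0, 0, 0, 0], "claw": [0.12, 0.12, 0.12, 0.12, 0.12, 0.12, 0.12, 0.12, 0.12, 0.12]}}

```text
time_s: 19.15
position: [0.5069, 0.0484, 0.1891]
eef_rot: [0.006, 1.0, 0.0, 0.003]
contact_force: [9.6, -5.9, -4.2]
width: 0.196
```

```bash
python3 - <<'E'
from h import *
circ(-9.131,.08,20)
s=r.snapshot('scene');cv2.imwrite('pics/e4s.png',s);crop('scene',220,165,100,75,8,'e4',s)
E
```

```text
p [0.5069 0.0484 0.1891] ang -2.837 rad 0.05 F [ 9.6 -5.9 -4.2] Ftan(resist) 8.52 Frad -7.4 w 0.196 t 19.15 q6 -1.62
[0.041, 0.145, -0.032] -9.211; [0.066, 0.276, -0.032] -9.291; [0.08, 0.409, -0.032] -9.371; [0.083, 0.542, -0.032] -9.451; [0.076, 0.675, -0.032] -9.531; [0.058, 0.807, -0.032] -9.611; [0.03, 0.937, -0.031] -9.691; [-0.009, 1.065, -0.031] -9.771; [-0.058, 1.189, -0.031] -9.851; [-0.116, 1.309, -0.03] -9.931; [-0.184, 1.423, -0.03] -10.011; [-0.261, 1.532, -0.029] -10.091; [-0.346, 1.635, -0.029] -10.171; [-0.439, 1.73, -0.028] -10.251; [-0.54, 1.818, -0.028] -10.331; [-0.647, 1.897, -0.027] -10.411; [-0.76, 1.967, -0.027] -10.491; [-0.879, 2.028, -0.026] -10.571; [-1.002, 2.08, -0.025] -10.651; [-1.128, 2.121, -0.025] -10.731;
```

View pics/e4.png

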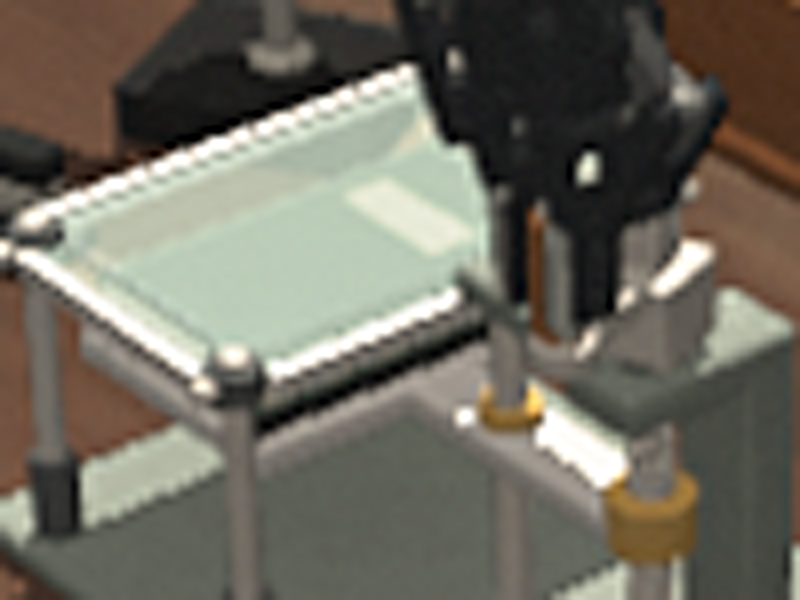

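Emit:
{"method": "send_rows", "body": {"offset": [[0.03, 0.145, 0.01], [0.053, 0.276, 0.02], [0.067, 0.409, 0.02], [0.07, 0.542, 0.02], [0.063, 0.675, 0.02], [0.045, 0.807, 0.02]], "twist": [0, 0, 0, 0, 0, 0], "claw": [0.12, 0.12, 0.12, 0.12, 0.12, 0.12]}}

```text
time_s: 19.8
position: [0.5053, 0.0718, 0.1888]
eef_rot: [0.006, 1.0, -0.001, 0.002]
contact_force: [-4.3, -9.5, 6.9]
width: 0.199
```

```bash
python3 - <<'E'
from h import *
circ(-9.611,.06,20)
E
```

```text
p [0.5053 0.0718 0.1888] ang 2.972 rad 0.0499 F [-4.3 -9.5  6.9] Ftan(resist) 10.07 Frad 2.67 w 0.199 t 19.8 q6 -1.57
[-0.023, 0.125, -0.04] -9.671; [-0.049, 0.222, -0.04] -9.731; [-0.081, 0.317, -0.04] -9.791; [-0.118, 0.409, -0.04] -9.851; [-0.161, 0.5, -0.04] -9.911; [-0.209, 0.587, -0.04] -9.971; [-0.263, 0.672, -0.04] -10.031; [-0.321, 0.753, -0.039] -10.091; [-0.384, 0.83, -0.039] -10.151; [-0.452, 0.904, -0.039] -10.211; [-0.524, 0.973, -0.039] -10.271; [-0.6, 1.038, -0.038] -10.331; [-0.68, 1.099, -0.038] -10.391; [-0.763, 1.154, -0.038] -10.451; [-0.849, 1.204, -0.037] -10.511; [-0.939, 1.249, -0.037] -10.571; [-1.031, 1.289, -0.037] -10.631; [-1.125, 1.323, -0.036] -10.691; [-1.22, 1.351, -0.036] -10.751; [-1.318, 1.374, -0.035] -10.811;
```

Emit:
{"method": "send_rows", "body": {"offset": [[-0.03, 0.125, -0.01], [-0.056, 0.222, -0.01], [-0.088, 0.317, -0.01], [-0.125, 0.409, -0.01]], "twist": [0, 0, 0, 0], "claw": [0.12, 0.12, 0.12, 0.12]}}

```text
time_s: 20.2
position: [0.5086, 0.0829, 0.1891]
eef_rot: [0.007, 1.0, -0.002, 0.002]
contact_force: [-5.9, -7.9, 5.7]
width: 0.201
```

```bash
python3 - <<'E'
from h import *
circ(-9.851,.06,12)
E
```

```text
p [0.5086 0.0829 0.1891] ang 2.741 rad 0.0499 F [-5.9 -7.9  5.7] Ftan(resist) 9.63 Frad 2.37 w 0.201 t 20.2 q6 -1.54
[-0.057, 0.131, -0.032] -9.911; [-0.106, 0.218, -0.032] -9.971; [-0.159, 0.303, -0.032] -10.031; [-0.217, 0.384, -0.032] -10.091; [-0.28, 0.461, -0.032] -10.151; [-0.348, 0.535, -0.032] -10.211; [-0.42, 0.605, -0.032] -10.271; [-0.496, 0.67, -0.032] -10.331; [-0.576, 0.73, -0.032] -10.391; [-0.659, 0.785, -0.032] -10.451; [-0.745, 0.836, -0.032] -10.511; [-0.834, 0.881, -0.032] -10.571;
```

Emit:
{"method": "send_rows", "body": {"offset": [[-0.064, 0.131, -0.01], [-0.113, 0.218, -0.01], [-0.166, 0.303, -0.01]], "twist": [0, 0, 0], "claw": [0.12, 0.12, 0.12]}}

```text
time_s: 20.5
position: [0.5127, 0.0909, 0.1891]
eef_rot: [0.007, 1.0, -0.002, 0.0]
contact_force: [-6.8, -7.0, 6.1]
width: 0.197
```

```bash
python3 - <<'E'
from h import *
circ(-10.031,.06,10)
s=r.snapshot('scene');cv2.imwrite('pics/e5s.png',s);crop('scene',220,165,100,75,8,'e5',s)
E
```

```text
p [0.5127 0.0909 0.1891] ang 2.56 rad 0.05 F [-6.8 -7.   6.1] Ftan(resist) 9.59 Frad 1.89 w 0.197 t 20.5 q6 -1.53
[-0.081, 0.115, -0.029] -10.091; [-0.144, 0.193, -0.029] -10.151; [-0.212, 0.267, -0.03] -10.211; [-0.284, 0.336, -0.03] -10.271; [-0.36, 0.401, -0.03] -10.331; [-0.439, 0.462, -0.03] -10.391; [-0.523, 0.517, -0.031] -10.451; [-0.609, 0.568, -0.031] -10.511; [-0.698, 0.613, -0.031] -10.571; [-0.79, 0.652, -0.031] -10.631;
```

View pics/e5.png

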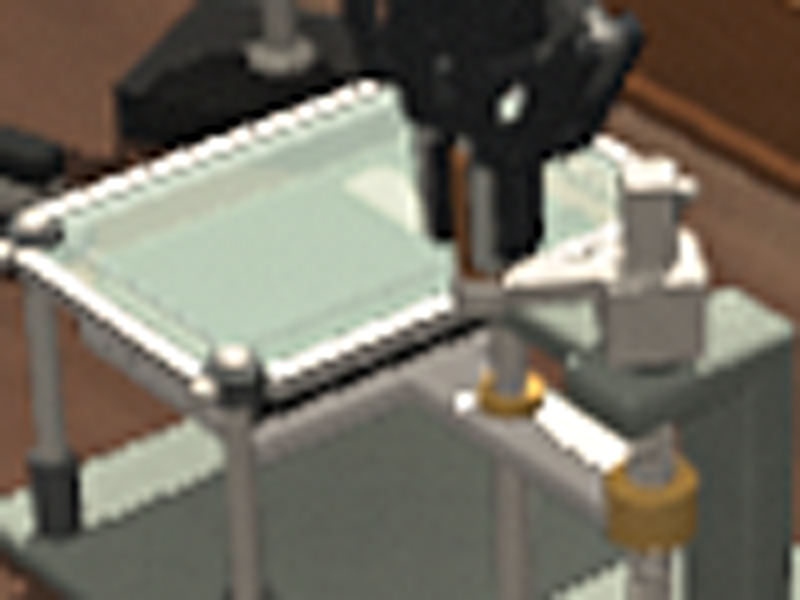

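Baseline tangential force is steady at about 9.6 N. Now small steps to find the contact.

Emit:
{"method": "send_rows", "body": {"offset": [[-0.088, 0.115, -0.01], [-0.151, 0.193, -0.01]], "twist": [0, 0], "claw": [0.12, 0.12]}}

```text
time_s: 20.75
position: [0.5165, 0.096, 0.1892]
eef_rot: [0.007, 1.0, -0.003, -0.001]
contact_force: [-7.8, -4.3, 5.5]
width: 0.2
```

```bash
python3 - <<'E'
from h import *
circ(-10.151,.06,4)
E
```

```text
p [0.5165 0.096  0.1892] ang 2.433 rad 0.0501 F [-7.8 -4.3  5.5] Ftan(resist) 8.37 Frad 3.15 w 0.2 t 20.75 q6 -1.51
[-0.088, 0.095, -0.027] -10.211; [-0.16, 0.164, -0.028] -10.271; [-0.236, 0.229, -0.028] -10.331; [-0.316, 0.29, -0.029] -10.391;
```

Emit:
{"method": "send_rows", "body": {"offset": [[-0.09, 0.095, -0.01], [-0.165, 0.164, -0.01], [-0.24, 0.23, -0.01]], "twist": [0, 0, 0], "claw": [0.12, 0.12, 0.12]}}

```text
time_s: 21.05
position: [0.5227, 0.1021, 0.1893]
eef_rot: [0.007, 1.0, -0.004, -0.002]
contact_force: [-9.2, -2.9, 7.1]
width: 0.198
```

```bash
python3 - <<'E'
from h import *
circ(-10.331,.06,4)
E
```

```text
p [0.5227 0.1021 0.1893] ang 2.259 rad 0.0501 F [-9.2 -2.9  7.1] Ftan(resist) 8.95 Frad 3.67 w 0.198 t 21.05 q6 -1.5
[-0.113, 0.082, -0.026] -10.391; [-0.196, 0.138, -0.027] -10.451; [-0.283, 0.188, -0.027] -10.511; [-0.372, 0.233, -0.028] -10.571;
```

Emit:
{"method": "send_rows", "body": {"offset": [[-0.115, 0.082, -0.03], [-0.2, 0.138, -0.03]], "twist": [0, 0], "claw": [0.12, 0.12]}}

```text
time_s: 21.25
position: [0.5274, 0.1055, 0.1895]
eef_rot: [0.008, 1.0, -0.004, -0.004]
contact_force: [-9.4, -1.1, 4.2]
width: 0.203
```

```bash
python3 - <<'E'
from h import *
circ(-10.451,.06,4)
E
```

```text
p [0.5274 0.1055 0.1895] ang 2.142 rad 0.0501 F [-9.4 -1.1  4.2] Ftan(resist) 8.47 Frad 4.18 w 0.203 t 21.25 q6 -1.5
[-0.126, 0.072, -0.017] -10.511; [-0.215, 0.117, -0.018] -10.571; [-0.306, 0.157, -0.019] -10.631; [-0.4, 0.191, -0.02] -10.691;
```

Emit:
{"method": "send_rows", "body": {"offset": [[-0.13, 0.072, -0.02], [-0.22, 0.117, -0.02]], "twist": [0, 0], "claw": [0.12, 0.12]}}

```text
time_s: 21.45
position: [0.5328, 0.1086, 0.1895]
eef_rot: [0.008, 1.0, -0.004, -0.006]
contact_force: [-11.1, 0.8, 4.9]
width: 0.199
```

```bash
python3 - <<'E'
from h import *
circ(-10.571,.06,4)
s=r.snapshot('scene');cv2.imwrite('pics/e6s.png',s);crop('scene',215,165,105,75,7,'e6',s)
E
```

```text
p [0.5328 0.1086 0.1895] ang 2.02 rad 0.0502 F [-11.1   0.8   4.9] Ftan(resist) 9.63 Frad 5.56 w 0.199 t 21.45 q6 -1.49
[-0.131, 0.053, -0.018] -10.631; [-0.225, 0.087, -0.019] -10.691; [-0.32, 0.116, -0.021] -10.751; [-0.418, 0.138, -0.022] -10.811;
```

View pics/e6.png

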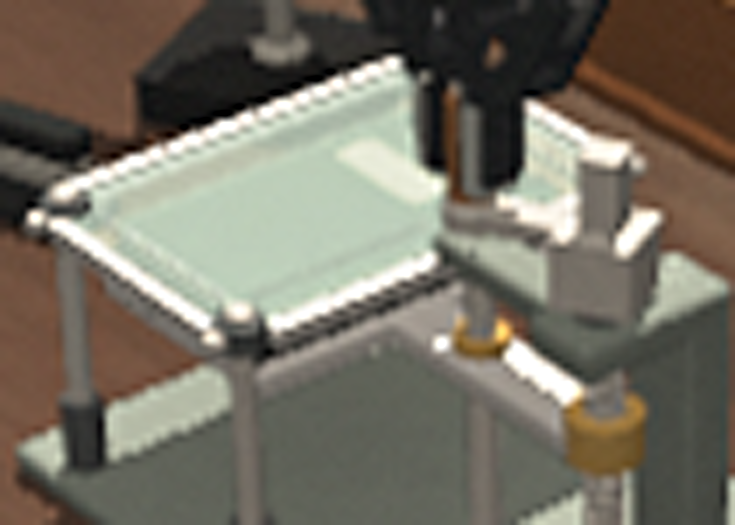

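Emit:
{"method": "send_rows", "body": {"offset": [[-0.135, 0.053, -0.02], [-0.23, 0.087, -0.02]], "twist": [0, 0], "claw": [0.12, 0.12]}}

```text
time_s: 21.7
position: [0.5386, 0.1111, 0.1895]
eef_rot: [0.008, 1.0, -0.004, -0.008]
contact_force: [-11.1, 2.1, 4.4]
width: 0.198
```

```bash
python3 - <<'E'
from h import *
circ(-10.691,.06,4)
E
```

```text
p [0.5386 0.1111 0.1895] ang 1.893 rad 0.0502 F [-11.1   2.1   4.4] Ftan(resist) 9.83 Frad 5.48 w 0.198 t 21.7 q6 -1.49
[-0.125, 0.03, -0.019] -10.751; [-0.223, 0.053, -0.02] -10.811; [-0.321, 0.07, -0.022] -10.871; [-0.421, 0.081, -0.023] -10.931;
```

Emit:
{"method": "send_rows", "body": {"offset": [[-0.13, 0.04, -0.02], [-0.227, 0.063, -0.02]], "twist": [0, 0], "claw": [0.12, 0.12]}}

```text
time_s: 21.9
position: [0.544, 0.1127, 0.1895]
eef_rot: [0.008, 1.0, -0.004, -0.01]
contact_force: [-12.5, 2.6, 4.8]
width: 0.199
```

```bash
python3 - <<'E'
from h import *
circ(-10.811,.06,4)
E
```

```text
p [0.544  0.1127 0.1895] ang 1.781 rad 0.0504 F [-12.5   2.6   4.8] Ftan(resist) 11.66 Frad 5.1 w 0.199 t 21.9 q6 -1.49
[-0.143, 0.013, -0.021] -10.871; [-0.242, 0.024, -0.023] -10.931; [-0.342, 0.029, -0.025] -10.991; [-0.442, 0.028, -0.027] -11.051;
```

Emit:
{"method": "send_rows", "body": {"offset": [[-0.145, 0.013, -0.02], [-0.2, 0.02, -0.02]], "twist": [0, 0], "claw": [0.12, 0.12]}}

```text
time_s: 22.1
position: [0.5486, 0.1134, 0.1895]
eef_rot: [0.008, 1.0, -0.004, -0.012]
contact_force: [-11.7, 6.4, 6.0]
width: 0.198
```

```bash
python3 - <<'E'
from h import *
circ(-10.9,.06,4)
s=r.snapshot('scene');cv2.imwrite('pics/e7s.png',s);crop('scene',215,165,105,75,7,'e7',s)
# notebook label tracking between frames
t=cv2.imread('pics/e3s.png')
E
```

```text
p [0.5486 0.1134 0.1895] ang 1.689 rad 0.0504 F [-11.7   6.4   6. ] Ftan(resist) 10.84 Frad 7.72 w 0.198 t 22.1 q6 -1.49
[-0.139, 0.001, -0.021] -10.96; [-0.239, 0.003, -0.023] -11.02; [-0.339, -0.001, -0.025] -11.08; [-0.438, -0.011, -0.028] -11.14;
```

View pics/e7.png

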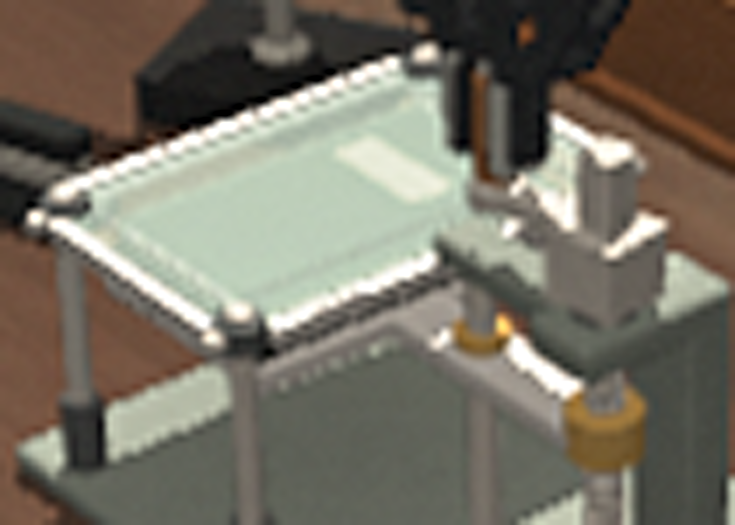

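```bash
cat > trk.py <<'E'
from h import *
def shift(A,B,box,guess):
    u,v,w,h=box
    a=cv2.cvtColor(A,cv2.COLOR_BGR2GRAY).astype(np.float32);b=cv2.cvtColor(B,cv2.COLOR_BGR2GRAY).astype(np.float32)
    W=np.array([[1,0,guess[0]],[0,1,guess[1]]],np.float32)
    # warp: template a(box) -> b
    t=a[v:v+h,u:u+w].copy(); W[0,2]+=u;W[1,2]+=v
    try:
        cc,W=cv2.findTransformECC(t,b,W,cv2.MOTION_TRANSLATION,(3,200,1e-5),None,3)
    except cv2.error as e: return None
    return W[0,2]-u,W[1,2]-v,cc
if __name__=="__main__":
    f={k:cv2.imread(f"pics/{k}s.png") for k in("e3","e4","e5","e6","e7")}
    # px per mm vertical at nut, label
    P=place(ST,[[0,-.085,.085]]);N=place(ST,[[.03,.07,.115]])
    for q in(P,N):print(proj('scene',q),proj('scene',q+[[0,0,.01]])-proj('scene',q))
    for k in("e4","e5","e6","e7"):
        dy=-{"e4":1.5,"e5":3,"e6":4,"e7":4.8}[k]
        print(k,"nut",shift(f["e3"],f[k],(293,221,17,17),(0,dy)),"label",shift(f["e3"],f[k],(260,186,22,16),(0,dy)))
E
python3 trk.py
```

```text
[[300.98742811 230.55667147]] [[-0.0134989  -3.34700332]]
[[272.34132627 192.42726689]] [[-0.11425028 -3.28842016]]
e4 nut (np.float32(0.1680603), np.float32(-1.1977997), 0.9903587634856937) label (np.float32(-1.4995728), np.float32(-0.62638855), 0.7309362095939708)
e5 nut (np.float32(-0.027648926), np.float32(-2.6281738), 0.9547930614993444) label (np.float32(-4.132126), np.float32(-11.453171), 0.4005395027135106)
e6 nut (np.float32(-0.24853516), np.float32(-3.367218), 0.9270251090355349) label (np.float32(0.3885193), np.float32(3.5218964), 0.4393292731510217)
e7 nut (np.float32(-0.6185913), np.float32(-3.8509827), 0.8986770844134675) label (np.float32(0.53826904), np.float32(1.0891113), 0.6068486870267966)
```

```bash
python3 - <<'E'
import cv2,numpy as np
L=[];
for k in("e3","e4","e6","e7"):
    im=cv2.imread(f"pics/{k}s.png");g=cv2.resize(im[175:215,255:285],None,fx=10,fy=10,interpolation=cv2.INTER_CUBIC)
    g=cv2.convertScaleAbs(g,alpha=1.6,beta=-110)
    g=g[:, :190] if 0 else g
    for y in range(0,400,50):cv2.line(g,(0,y),(6,y),(0,0,255),1)
    L.append(cv2.resize(g,(200,400))if 0 else g[:,:200])
cv2.imwrite("pics/lab.png",np.hstack(L))
L=[]
for k in("e3","e4","e6","e7"):
    im=cv2.imread(f"pics/{k}s.png");g=cv2.resize(im[210:240,290:310],None,fx=10,fy=10,interpolation=cv2.INTER_CUBIC)
    for y in range(0,300,50):cv2.line(g,(0,y),(6,y),(0,0,255),1)
    L.append(g)
cv2.imwrite("pics/nut.png",np.hstack(L))
E
```

```text
(no output)
```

View pics/lab.png

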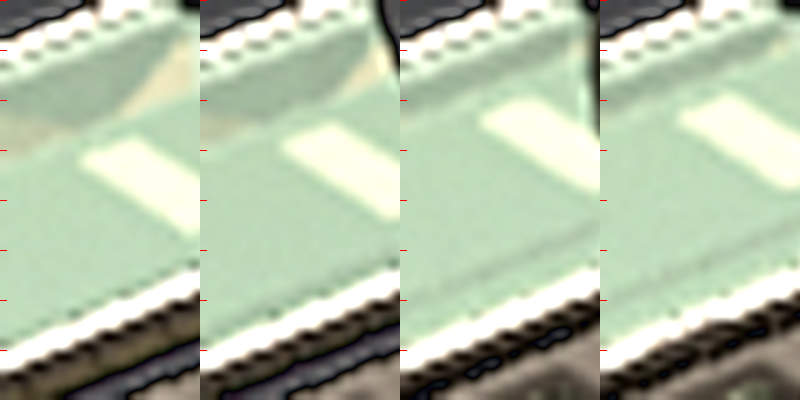

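View pics/nut.png

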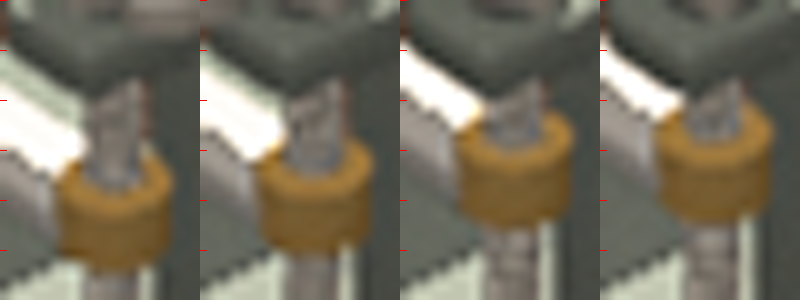

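```bash
cat > t2.py <<'E'
from h import *
f={k:cv2.imread(f"pics/{k}s.png").astype(np.float32) for k in("e3","e4","e6","e7","e8","e9","e10") if cv2.imread(f"pics/{k}s.png") is not None}
def edge(im,us,v0,v1,col,frac=.5,which="top"):
    # mean subpixel row of the crossing, along each column
    out=[]
    for u in us:
        p=cv2.resize(col(im)[v0:v1,u:u+1],(1,(v1-v0)*20),interpolation=cv2.INTER_CUBIC)[:,0]
        out.append(p)
    return out
# label: brightness centroid within columns; label bright vs cover
for k,im in f.items():
    g=im[...,2] # red: label (white) vs green cover
    r1=[]
    for u in range(266,272):
        p=g[180:202,u].copy()
        d=cv2.resize(p.reshape(-1,1),(1,22*20),interpolation=cv2.INTER_CUBIC)[:,0]
        i=d[40:].argmax()+40;  # in label
        lo=np.median(d[-60:]);th=(d[i]+lo)/2
        j=i
        while j<len(d)-1 and d[j]>th:j+=1
        a=i
        while a>0 and d[a]>th:a-=1
        r1.append((180+a/20,180+j/20))
    r1=np.array(r1)
    b=im[...,2]-im[...,0]; r2=[]
    for u in range(298,305):
        p=b[225:245,u]; d=cv2.resize(p.reshape(-1,1),(1,400),interpolation=cv2.INTER_CUBIC)[:,0]
        i=d.argmax(); th=30
        j=i
        while j<len(d)-1 and d[j]>th:j+=1
        r2.append(225+j/20)
    print(k,"label top/bot",r1.mean(0).round(2),"nut bot",np.mean(r2).round(2), np.std(r2).round(2))
E
python3 t2.py
```

```text
e3 label top/bot [189.58 195.14] nut bot 237.4 0.24
e4 label top/bot [188.1  193.68] nut bot 235.77 0.23
e6 label top/bot [185.4  191.21] nut bot 233.14 0.33
e7 label top/bot [185.18 191.02] nut bot 232.54 0.16[ WARN:0@0.957] global loadsave.cpp:275 findDecoder imread_('pics/e8s.png'): can't open/read file: check file path/integrity
[ WARN:0@0.957] global loadsave.cpp:275 findDecoder imread_('pics/e9s.png'): can't open/read file: check file path/integrity
[ WARN:0@0.957] global loadsave.cpp:275 findDecoder imread_('pics/e10s.png'): can't open/read file: check file path/integrity
```

Label and nut tracking in the scene view gives a pad give of about 1.3–1.6 mm now, in line with the force rise. One more small step of about 0.08 rad.

Emit:
{"method": "send_rows", "body": {"offset": [[-0.09, 0.01, -0.02], [-0.16, 0.01, -0.02], [-0.16, 0.01, -0.02]], "twist": [0, 0, 0], "claw": [0.12, 0.12, 0.12]}}

```text
time_s: 22.45
position: [0.5522, 0.1138, 0.1895]
eef_rot: [0.008, 1.0, -0.003, -0.014]
contact_force: [-9.7, 3.8, 4.1]
width: 0.201
```

```bash
python3 - <<'E' 2>/dev/null
from h import *
circ(-10.97,.06,2)
s=r.snapshot('scene');cv2.imwrite('pics/e8s.png',s)
E
python3 t2.py 2>/dev/null
```

```text
p [0.5522 0.1138 0.1895] ang 1.617 rad 0.0505 F [-9.7  3.8  4.1] Ftan(resist) 9.55 Frad 4.28 w 0.201 t 22.45 q6 -1.49
[-0.135, -0.014, -0.02] -11.03; [-0.235, -0.019, -0.023] -11.09; e3 label top/bot [189.58 195.14] nut bot 237.4 0.24
e4 label top/bot [188.1  193.68] nut bot 235.77 0.23
e6 label top/bot [185.4  191.21] nut bot 233.14 0.33
e7 label top/bot [185.18 191.02] nut bot 232.54 0.16
e8 label top/bot [185.18 191.  ] nut bot 232.46 0.15
```

Label row has stopped (191.02 then 191.00), so the notebook is against the glass; give is about 1.7 mm. One last nudge of about 0.05 rad.

Emit:
{"method": "send_rows", "body": {"offset": [[-0.07, 0, -0.01], [-0.13, 0, -0.01], [-0.12, 0, -0.01]], "twist": [0, 0, 0], "claw": [0.12, 0.12, 0.12]}}

```text
time_s: 22.8
position: [0.5544, 0.114, 0.1894]
eef_rot: [0.008, 1.0, -0.003, -0.015]
contact_force: [-10.1, 5.1, 5.8]
width: 0.199
```

```bash
python3 - <<'E' 2>/dev/null
from h import *
circ(-10.97,.06,2)
s=r.snapshot('scene');cv2.imwrite('pics/e9s.png',s)
E
python3 t2.py 2>/dev/null
```

```text
p [0.5544 0.114  0.1894] ang 1.573 rad 0.0506 F [-10.1   5.1   5.8] Ftan(resist) 10.08 Frad 5.08 w 0.199 t 22.8 q6 -1.49
[-0.061, -0.02, -0.023] -11.03; [-0.161, -0.025, -0.026] -11.09; e3 label top/bot [189.58 195.14] nut bot 237.4 0.24
e4 label top/bot [188.1  193.68] nut bot 235.77 0.23
e6 label top/bot [185.4  191.21] nut bot 233.14 0.33
e7 label top/bot [185.18 191.02] nut bot 232.54 0.16
e8 label top/bot [185.18 191.  ] nut bot 232.46 0.15
e9 label top/bot [185.21 191.02] nut bot 232.42 0.17
```

Estimates agree on about 2 mm of give. Releasing and moving straight up.

Emit:
{"method": "send_rows", "body": {"offset": [[0, 0, 0], [0, 0, 0], [0, 0, 0], [0, 0, 0], [0, 0, -0.3], [0, 0, -0.8], [0, 0, -1.4], [0, 0, -2], [0, 0, -2.8], [0, 0, -3.6], [0, 0, -4], [0, 0, -4]], "twist": [0, 0, 0, 0, 0, 0, 0, 0, 0, 0, 0, 0], "claw": [0.3, 0.4, 0.4, 0.4, 0.4, 0.4, 0.4, 0.4, 0.4, 0.4, 0.4, 0.4]}}

```text
time_s: 24.05
position: [0.5585, 0.1146, 0.3114]
eef_rot: [0.008, 1.0, -0.003, -0.014]
contact_force: [0.5, -0.7, -0.7]
width: 0.403
```

```bash
python3 - <<'E' 2>/dev/null
from h import *
s=r.snapshot('scene');cv2.imwrite('pics/e10s.png',s);crop('scene',215,150,115,85,6.9,'e10',s)
print(r.read_state()["position"],r.read_state()["time_s"])
E
python3 t2.py 2>/dev/null|tail -2
```

```text
[0.5581595  0.11461934 0.30973986] 24.1
e9 label top/bot [185.21 191.02] nut bot 232.42 0.17
e10 label top/bot [185.2  191.02] nut bot 232.42 0.17
```

View pics/e10.png

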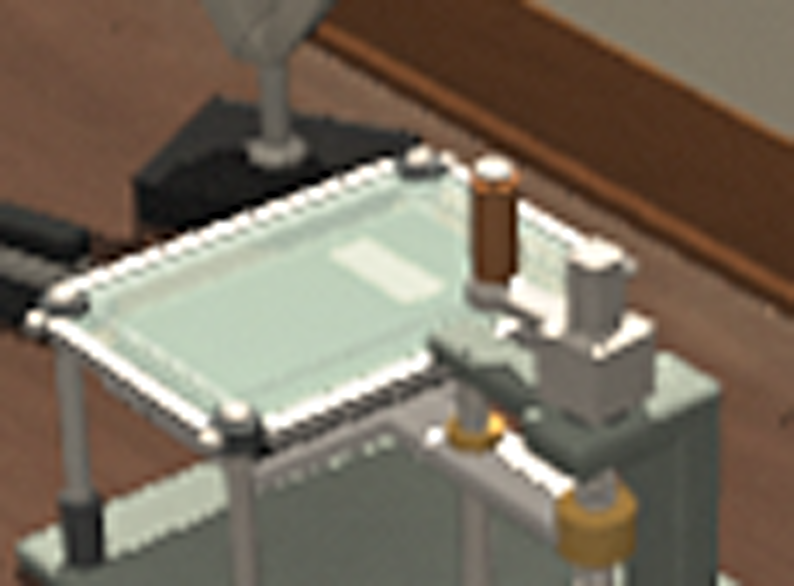

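```bash
python3 - <<'E' 2>/dev/null
from h import *
s=cv2.imread('pics/e10s.png');k=11;o=np.array((280,165))
g=cv2.resize(s[165:218,280:315],None,fx=k,fy=k,interpolation=cv2.INTER_CUBIC);g2=g.copy()
m=1e-3
sq=lambda h,z,x0=0,y0=0:[(x0+a*h,y0+b*h,z) for a,b in((1,1),(1,-1),(-1,-1),(-1,1),(1,1))]
ci=lambda rr,z,x0=0,y0=0:[(x0+rr*np.cos(t),y0+rr*np.sin(t),z) for t in np.linspace(0,6.283,25)]
for p in [sq(15,0),sq(15,28),sq(8,58),ci(9,69,50),ci(9,29,50)]:
    q=(proj('scene',place([SC[0],SC[1],1.573-.01,.153],np.array(p)*m))-o+.5)*k-.5
    cv2.polylines(g,[q.round().astype(int)],False,(0,255,0),1)
d=cv2.imread('pics/d1s.png')
h=cv2.resize(d[165:218,280:315],None,fx=k,fy=k,interpolation=cv2.INTER_CUBIC)[:,:]
cv2.imwrite('pics/h1.png',cv2.resize(np.hstack([g,g2[:,150:],h[:,150:]]),None,fx=.9,fy=.9))
E
```

```text
(no output)
```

View pics/h1.png

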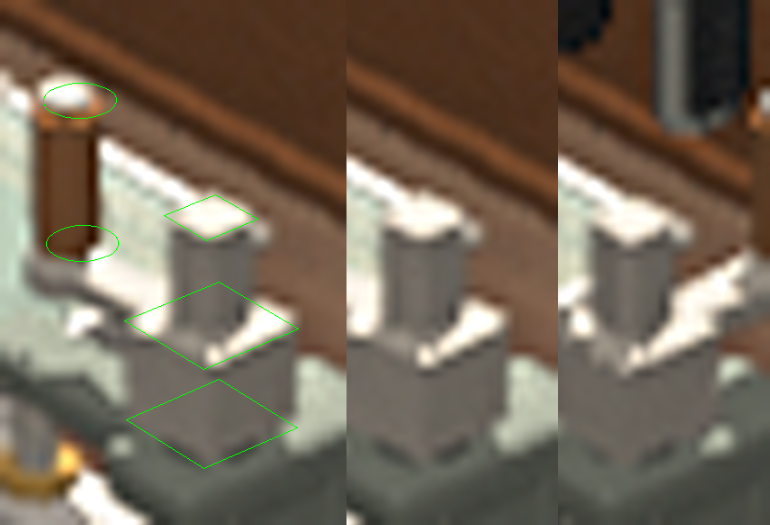

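Crank is seated: the boss top and the hub's bottom corner are at the same height as just after fitting. But the handle appears about 1.3 px left of where the grip position implied, so the sleeve slipped along the pads during the last part. Measuring the real angle.

```bash
python3 - <<'E' 2>/dev/null
from h import *
t=r.snapshot('top');cv2.imwrite('pics/k1t.png',t)
for a in(1.573,1.62,1.67,1.72,1.8):
    P=place([SC[0],SC[1],a,.153],[[.05,0,.073],[0.0,0,.058]])
    print(a,proj('scene',P).round(1).tolist(),proj('top',P).round(1).tolist())
s=cv2.imread('pics/e10s.png')
crop('scene',278,166,18,14,30,'k1',s)
p=proj('top',place([SC[0],SC[1],1.6,.153],[[.05,0,.073]]))[0].astype(int)
crop('top',200,180,70,60,10,'k2',t)
E
```

```text
1.573 [[287.4, 173.3], [300.8, 186.5]] [[210.8, 191.5], [240.9, 192.7]]
1.62 [[286.6, 173.6], [300.8, 186.5]] [[210.8, 192.9], [240.9, 192.7]]
1.67 [[285.9, 173.9], [300.8, 186.5]] [[211.0, 194.3], [240.9, 192.7]]
1.72 [[285.2, 174.3], [300.8, 186.5]] [[211.2, 195.6], [240.9, 192.7]]
1.8 [[284.1, 174.9], [300.8, 186.5]] [[211.6, 197.8], [240.9, 192.7]]
```

View pics/k1.png

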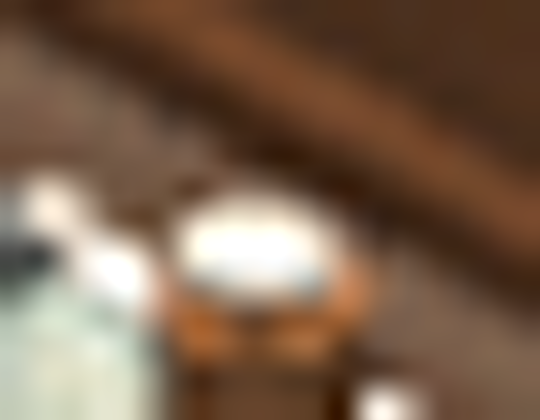

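View pics/k2.png

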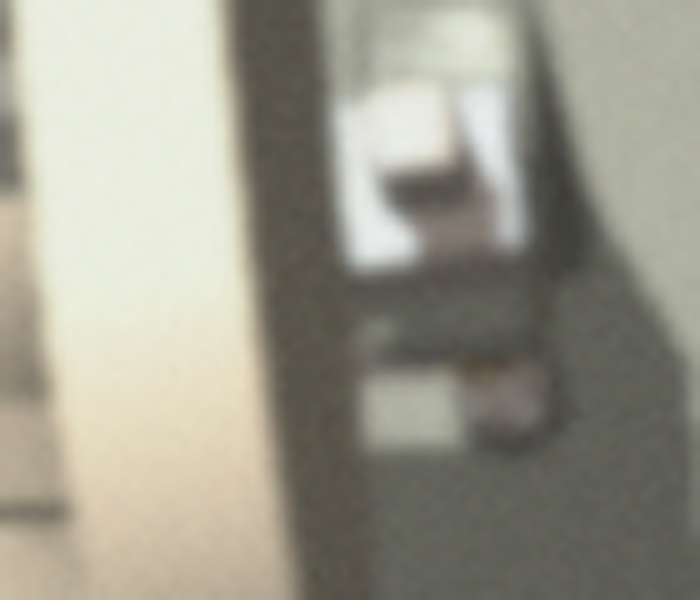

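```bash
python3 - <<'E' 2>/dev/null
from h import *
a=cv2.imread('pics/scene0.png');b=cv2.imread('pics/e10s.png')
k=12
f=lambda im,u,v,w,h:cv2.convertScaleAbs(cv2.resize(im[v:v+h,u:u+w],None,fx=k,fy=k,interpolation=cv2.INTER_CUBIC),alpha=1.3,beta=-40)
A=f(a,258,196,30,22);B=f(b,258,176,30,22)
for g in(A,B):
    for y in range(0,g.shape[0],60):cv2.line(g,(0,y),(8,y),(0,0,255),1)
    for x in range(0,g.shape[1],60):cv2.line(g,(x,0),(x,8),(0,0,255),1)
cv2.imwrite('pics/m1.png',np.hstack([A,B]))
C=f(a,288,236,22,26);D=f(b,288,216,22,26)
for g in(C,D):
    for y in range(0,g.shape[0],60):cv2.line(g,(0,y),(8,y),(0,0,255),1)
cv2.imwrite('pics/m2.png',np.hstack([C,D]))
E
```

```text
(no output)
```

View pics/m1.png

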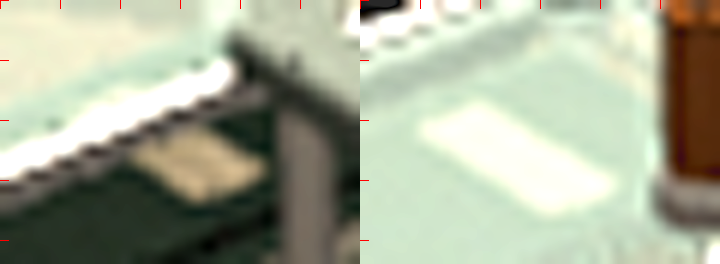

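View pics/m2.png

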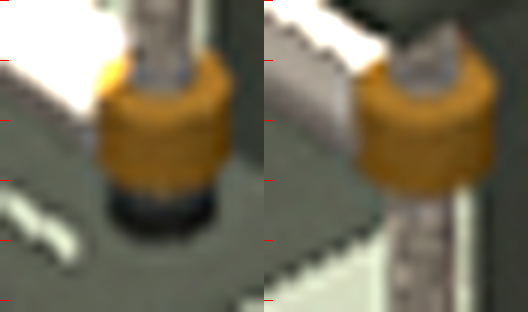

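True crank angle is about 1.66, so the give is about 1.5–1.9 mm by picture. I'll re-grip with the jaws along the direction of motion, where it cannot slip, for a small final nudge and a clean force reading.

```bash
python3 - <<'E' 2>/dev/null
from h import *
plan([.5493,.1131,.31],.09)
E
```

```text
offset [ 0.287 -0.054 -0.033] twist 1.4657 | cur [0.5579 0.1146 0.3087] yawY 1.5557 q [ 0.07  0.15  1.29 -0.    1.74 -1.49] F [ 0.8 -0.6 -0.6] w 0.399 t 24.15
```

Emit:
{"method": "send_rows", "body": {"offset": [[0.1, 0, 0], [0.2, -0.03, 0], [0.287, -0.054, 0], [0.287, -0.054, 0], [0.287, -0.054, 0], [0.287, -0.054, 0], [0.287, -0.054, 0], [0.287, -0.054, 0], [0.287, -0.054, 0], [0.287, -0.054, 0], [0.287, -0.054, 0], [0.287, -0.054, 0], [0.287, -0.054, 0], [0.287, -0.054, 0], [0.287, -0.054, 0]], "twist": [0.1, 0.22, 0.34, 0.46, 0.58, 0.7, 0.82, 0.94, 1.06, 1.18, 1.3, 1.4, 1.466, 1.466, 1.466], "claw": [0.45, 0.45, 0.45, 0.45, 0.45, 0.45, 0.45, 0.45, 0.45, 0.45, 0.45, 0.45, 0.45, 0.45, 0.45]}}

```text
time_s: 25.65
position: [0.5491, 0.1131, 0.3082]
eef_rot: [0.674, 0.739, -0.013, -0.01]
contact_force: [0.1, -0.1, 0.7]
width: 0.45
```

```bash
python3 - <<'E' 2>/dev/null
from h import *
print(r.read_state()["eef_rot"])
plan([.5493,.1131,.19],.09)
E
```

```text
[ 0.67382006  0.73871487 -0.01279816 -0.01015285]
offset [0.009 0.135 3.937] twist 0.0018 | cur [0.5491 0.1131 0.3082] yawY 0.0918 q [ 0.07  0.13  1.31 -0.    1.74 -0.02] F [ 0.1 -0.1  0.7] w 0.45 t 25.65
```

Emit:
{"method": "send_rows", "body": {"offset": [[0, 0.1, 0.8], [0, 0.13, 1.6], [0, 0.135, 2.4], [0, 0.135, 3], [0, 0.135, 3.4], [0, 0.135, 3.7], [0, 0.135, 3.9], [0, 0.135, 3.93], [0, 0.135, 3.93]], "twist": [0, 0, 0, 0, 0, 0, 0, 0, 0], "claw": [0.45, 0.45, 0.45, 0.45, 0.45, 0.45, 0.45, 0.45, 0.45]}}

```text
time_s: 26.55
position: [0.5495, 0.1128, 0.1907]
eef_rot: [0.674, 0.739, -0.013, -0.01]
contact_force: [0.4, 0.5, -0.4]
width: 0.451
```

```bash
python3 - <<'E' 2>/dev/null
from h import *
plan([.5493,.1131,.19],.09)
s=r.snapshot('scene');crop('scene',265,140,60,60,9,'n1',s)
E
```

```text
offset [ 0.01  -0.006  0.022] twist 0.0019 | cur [0.5495 0.1128 0.1907] yawY 0.0919 q [ 0.07  0.16  1.51 -0.    1.5  -0.02] F [ 0.4  0.5 -0.4] w 0.451 t 26.55
```

View pics/n1.png

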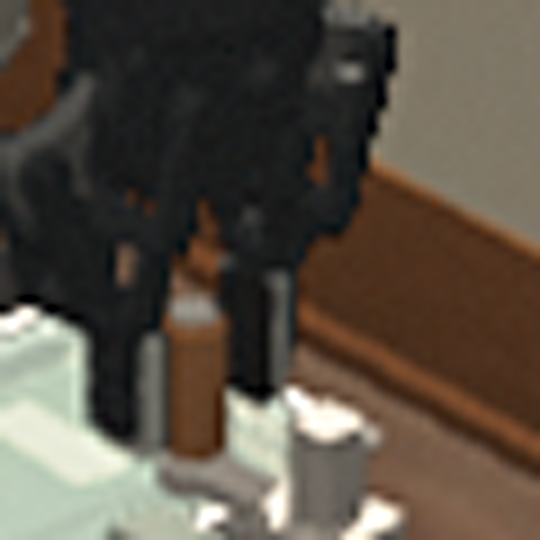

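Emit:
{"method": "send_rows", "body": {"offset": [[0, 0, 0.02], [0, 0, 0.02], [0, 0, 0.02], [0, 0, 0.02], [0, 0, 0.02], [0, 0, 0.02]], "twist": [0, 0, 0, 0, 0, 0], "claw": [0.35, 0.27, 0.2, 0.12, 0.12, 0.12], "newtons": 30}}

```text
time_s: 27.2
position: [0.5496, 0.113, 0.1905]
eef_rot: [0.674, 0.739, -0.012, -0.01]
contact_force: [-2.7, 1.9, 4.3]
width: 0.202
```

```bash
python3 - <<'E' 2>/dev/null
from h import *
circ(1.665,.02,8)
s=r.snapshot('scene');cv2.imwrite('pics/e8s.png',s)
E
python3 t2.py 2>/dev/null|grep -E "e8|e9"
```

```text
p [0.5496 0.113  0.1905] ang 1.671 rad 0.0498 F [-2.7  1.9  4.3] Ftan(resist) 2.48 Frad 2.12 w 0.202 t 27.2 q6 -0.02
[0.005, 0.043, 0.015] 1.645; [0.004, 0.076, 0.014] 1.625; [0.002, 0.11, 0.013] 1.605; [0.0, 0.143, 0.012] 1.585; [-0.003, 0.176, 0.011] 1.565; [-0.006, 0.209, 0.009] 1.545; [-0.011, 0.242, 0.008] 1.525; [-0.016, 0.275, 0.007] 1.505; e8 label top/bot [185.19 191.01] nut bot 232.43 0.18
e9 label top/bot [185.21 191.02] nut bot 232.42 0.17
```

Emit:
{"method": "send_rows", "body": {"offset": [[0.005, 0.043, 0], [0.004, 0.076, 0], [0.002, 0.11, 0]], "twist": [0, 0, 0], "claw": [0.12, 0.12, 0.12]}}

```text
time_s: 27.55
position: [0.5522, 0.1134, 0.1903]
eef_rot: [0.674, 0.739, -0.013, -0.01]
contact_force: [-10.1, 1.3, 6.9]
width: 0.196
```

```bash
python3 - <<'E' 2>/dev/null
from h import *
circ(1.605,.02,4)
s=r.snapshot('scene');cv2.imwrite('pics/e8s.png',s)
E
python3 t2.py 2>/dev/null|grep -E "e8|e9"
```

```text
p [0.5522 0.1134 0.1903] ang 1.617 rad 0.05 F [-10.1   1.3   6.9] Ftan(resist) 10.07 Frad 1.74 w 0.196 t 27.55 q6 -0.02
[-0.005, 0.053, 0.008] 1.585; [-0.007, 0.086, 0.007] 1.565; [-0.011, 0.119, 0.006] 1.545; [-0.015, 0.152, 0.005] 1.525; e8 label top/bot [185.19 191.03] nut bot 232.43 0.18
e9 label top/bot [185.21 191.02] nut bot 232.42 0.17
```

Emit:
{"method": "send_rows", "body": {"offset": [[-0.005, 0.053, 0], [-0.007, 0.086, 0], [-0.007, 0.09, 0]], "twist": [0, 0, 0], "claw": [0.12, 0.12, 0.12]}}

```text
time_s: 27.9
position: [0.5544, 0.1135, 0.1902]
eef_rot: [0.674, 0.739, -0.013, -0.011]
contact_force: [-9.3, 1.6, 7.9]
width: 0.2
```

```bash
python3 - <<'E' 2>/dev/null
from h import *
circ(1.565,.02,4)
s=r.snapshot('scene');cv2.imwrite('pics/e8s.png',s)
E
python3 t2.py 2>/dev/null|grep -E "e8|e9"
```

```text
p [0.5544 0.1135 0.1902] ang 1.573 rad 0.0502 F [-9.3  1.6  7.9] Ftan(resist) 9.25 Frad 1.58 w 0.2 t 27.9 q6 -0.02
[-0.01, 0.046, 0.006] 1.545; [-0.015, 0.08, 0.005] 1.525; [-0.02, 0.112, 0.004] 1.505; [-0.025, 0.145, 0.003] 1.485; e8 label top/bot [185.21 191.01] nut bot 232.41 0.18
e9 label top/bot [185.21 191.02] nut bot 232.42 0.17
```

Emit:
{"method": "send_rows", "body": {"offset": [[-0.01, 0.05, 0], [-0.018, 0.1, 0]], "twist": [0, 0], "claw": [0.12, 0.12]}}

```text
time_s: 28.15
position: [0.5565, 0.1135, 0.1902]
eef_rot: [0.673, 0.739, -0.014, -0.012]
contact_force: [-12.9, 3.3, 8.8]
width: 0.2
```

```bash
python3 - <<'E' 2>/dev/null
from h import *
circ(1.515,.02,1)
s=r.snapshot('scene');cv2.imwrite('pics/e8s.png',s)
circ(1.515,.02,1)
E
python3 t2.py 2>/dev/null|grep -E "e8|e9"
```

```text
p [0.5565 0.1135 0.1902] ang 1.531 rad 0.0502 F [-12.9   3.3   8.8] Ftan(resist) 13.04 Frad 2.75 w 0.2 t 28.15 q6 -0.03
[-0.015, 0.059, 0.004] 1.495; p [0.5567 0.1136 0.1902] ang 1.527 rad 0.0502 F [-11.8   3.1   9.7] Ftan(resist) 11.94 Frad 2.6 w 0.196 t 28.2 q6 -0.03
[-0.015, 0.051, 0.004] 1.495; e8 label top/bot [185.21 191.02] nut bot 232.34 0.23
e9 label top/bot [185.21 191.02] nut bot 232.42 0.17
```

In motion the tangential force is now 12–13 N against a baseline of about 9, which fits about 2 mm of give, and the label is still. Releasing and retreating.

Emit:
{"method": "send_rows", "body": {"offset": [[0, 0, 0], [0, 0, 0], [0, 0, 0], [0, 0, 0], [0, 0, -0.3], [0, 0, -0.8], [0, 0, -1.4], [0, 0, -2], [0, 0, -2.8], [0, 0, -3.6], [0, 0, -4.4], [0, 0, -4.4], [0, 0, -4.4]], "twist": [0, 0, 0, 0, 0, 0, 0, 0, 0, 0, 0, 0, 0], "claw": [0.3, 0.45, 0.45, 0.45, 0.45, 0.45, 0.45, 0.45, 0.45, 0.45, 0.45, 0.45, 0.45]}}

```text
time_s: 29.5
position: [0.5617, 0.1142, 0.3232]
eef_rot: [0.674, 0.739, -0.014, -0.011]
contact_force: [-0.6, -0.1, -0.4]
width: 0.449
```

```bash
python3 - <<'E' 2>/dev/null
from h import *
s=r.snapshot('scene');cv2.imwrite('pics/e10s.png',s);cv2.imwrite('pics/fin.png',s)
g=cv2.resize(s[160:230,215:330],None,fx=6,fy=6,interpolation=cv2.INTER_CUBIC);cv2.imwrite('pics/fin2.png',g)
print(r.read_state()["position"],r.read_state()["time_s"])
E
python3 t2.py 2>/dev/null|tail -2
```

```text
[0.56151158 0.11415527 0.32224341] 29.55
e9 label top/bot [185.21 191.02] nut bot 232.42 0.17
e10 label top/bot [185.18 191.04] nut bot 232.33 0.28
```

View pics/fin.png

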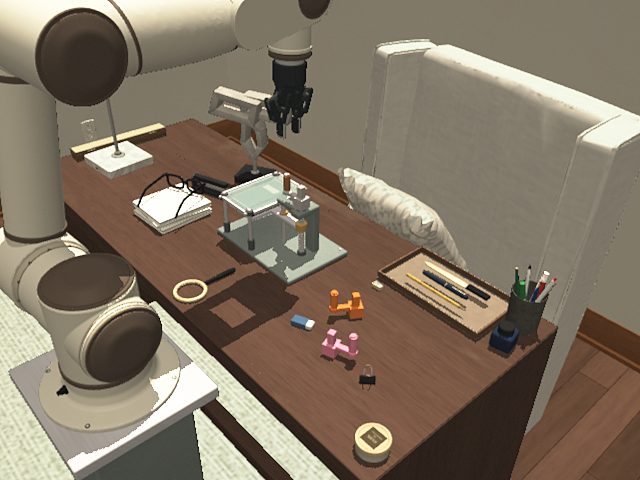

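View pics/fin2.png

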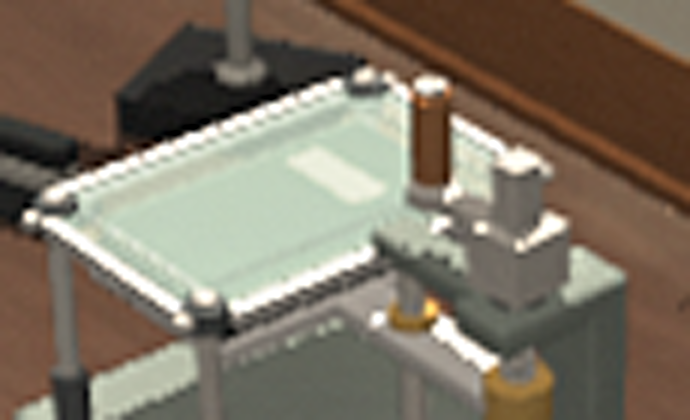

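The crank is seated, the notebook is against the glass, the bystanders are undisturbed and the robot is clear. Handing in.

```bash
python3 -c "
from rig import r
print(r.finish_job())"
```

```text
the job is handed in; nothing more can be done
None
```

I fitted the steel crank on the screw's square end and wound it about 1.75 turns clockwise by its handle. The notebook is against the glass and the pad has given by about 2 mm, and I handed the job in at about 29.6 s. The crank is still seated and the robot was clear of everything; no verdict was reported.

**Final checks:**
- **Notebook:** its label stopped rising in the pictures while the screw nut kept going.
- **Pad give:** I could not measure this directly. The pictures suggest about 1.7–2 mm, the crank angle about 2–2.5 mm, and the handle force about 2 mm (12–13 N while turning, against about 9 N before contact).
- **Crank and bystanders:** the boss top was at its just-seated height when I measured it, shortly before a last small turn. In the last picture the crank still looks fully down and nothing else has moved.

**What disagreed:**
- **Handle position:** after the first release the handle showed about 0.09 rad behind where the grip had been. I first took that for the handle slipping in the grip. When I gripped it again the other way, it looked more like the crank settling back within its play, because the nut had not moved.
- **Force readings:** these were noisy to about 1 N, so the give is uncertain by roughly 0.5 mm.

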